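Stack the drained serving boards in the sprung holder

ROBOT

A 6-joint arm with a two-finger parallel gripper is mounted at the origin on a cart in front of the work surface, level with it; the furniture and walls round the work are solid. World frame = base frame: x ahead of the robot, y to its left, z up, the work surface at z = 0. Lengths are in m, angles in rad, forces in N, time in s.
With the tool pointing down it reaches from about 0.425 to 0.95 m from the base axis. Payload 3.5 kg.
Tool frame: the origin (TCP) lies between the finger pads; the fingertips stand 11 mm ahead of it and the grasp point (between the pads) lies 8 mm behind it (ctrl.tcp_to_tips is the distance from the TCP to the fingertips, in m); z points along the fingers, y is the direction in which the jaws open and shut (so a half turn about z gives the same grasp; the last joint's range is limited). The gripper opens to 85 mm and grips with 20 to 120 N. Pads are 22 mm wide; open, the fingers measure 114 mm over their backs; the gripper's body (76 mm by 85 mm) begins 54 mm behind the grasp point. The pads swing forward as they close: fully open they stand 13 mm farther back than shut.
Start: joints at [-1.297, 0.286, 1.577, -0, 1.279, -0.15], TCP at [0.278, -0.615, 0.242] pointing down, gripper open.
Joint ranges: [-2.77, 2.77], [-0.9, 2.22], [0.21, 2.48], [-1.53, 4.67], [0.24, 2.81], [-2.84, 2.84]. Speed limits (rad/s): [2.79, 2.79, 3.14, 3.14, 3.14, 3.14].

INTERFACE

Orientations are given as a unit quaternion [x, y, z, w].
In Python, from plant import monitor, vision, workorder, ctrl gives the robot as it stands.
- The arm moves only by the tool jog_arm, never from a script. Its argument "series" is a list of rows, each a list of 4 numbers: the shift along the tool's x, y, z in m, then the turn about the tool's z in rad. In form: [[tx, ty, tz, spin], ...]. A call has exactly 8 rows; each row shifts and turns the pose as measured when the row begins, along the tool's axes as they then stand; what a row does not reach is not made up. A row lasts 1/12 s, in which the tool goes at most 41.7 mm and 7.16 degrees, less where a joint would pass 70% of its speed; a pose out of reach is approached as far as the arm can. A call is refused whole if a number of a shift passes 0.0417 or a number of a turn 0.125, either way. A call with a gripper value outside its range is refused whole. "grip" is the finger opening in m, from 0 to 0.0854, set as the call begins (left out, the last holds). The fingers move at their own pace and stop on an object; "grip_force" is the grip in N (left out, the last holds). Time passes only in rows, so rows that do not move let the fingers close, or fill a call up. It gives the time, the measured TCP pose, the force and the opening at its end, in the units of the state.
- monitor.get_state(): the state, without advancing time (a new reading comes with each control period).
- vision.read_camera(name): name is "scene" or "top" or "wrist"; returns the picture (420x560x3 uint8, red, green, blue); there is no depth.
- vision.get_calibration(name): a dict with "vfov" (degrees; the focal length in pixels is half the picture's height over the tangent of half this angle, whatever the lens; pixels are square), "cx", "cy" (the principal point, pixels), "R" (3x3) and "t" (3): a world point X has camera coordinates R X + t. Camera axes: x right, y down, z forward; pixel columns grow to the right and rows downward; lengths in m; the calibration is good to about 2 mm. The wrist camera is an equidistant fisheye: a pixel r from the principal point sees the ray r / f radians off the axis. A picture is of the moment at which its call begins: read the wrist's pose just before it. get_calibration takes no time and is no camera call; for the wrist camera it gives the pose at the moment of the call.
- workorder.sign_off(): hands the job in, once; it reports no verdict.
The state is a dict: "time": time; "qpos": joint angles; "dq": joint speeds; "joint_efforts": joint torques, N m; "eef_pos": TCP position; "tcp_rot": TCP orientation; "contact_force": force on the tool from outside, world axes, zero at the start; "wrist_torque": the same for the moment, N m; "opening": opening from 0.0 (shut) to 1.0 (fully open).
Only numpy, scipy, OpenCV 4.12 (cv2) and the standard library are available. Lean on these libraries where they do the work, as an engineer would, in place of code of your own. Each camera call takes 0.05 s, during which the arm holds its last target.

TASK

The two small serving boards leaning in the drainer are dry: stack them flat and square on the one already in the steel holder, all handles at the sprung-gate end, so that the gate can spring back against the pile. The gate leans in over the bay, so a board only goes in if its handle end holds the gate pushed outwards while it is lowered past. Set the boards down rather than dropping them, and leave everything else on the table where it is.

Things in the scene. Friction and masses are not known exactly. Their poses are not given: they have to be found in the camera images.
- holder: steel stacking holder, fixed to the table, base 198 x 94 mm. Origin on the table, under the middle of the length of a squared pile; x along the pile from the sprung gate to the backstop, y across, z up. Boards lie on its base plate 5 mm above the table. A squared board has its slab centre at x = +20 mm, y = 0 and its handle's end at x = -77 mm
- holder_backstop (a point): middle of the top of the holder's backstop: inner face at x = +78 mm in the holder's frame, 46 mm high. Four side guides of the same height have inner faces at y = +-33.5 mm and stand only at x = -36 to -19 and +59 to +76 mm, so the long sides are open to fingers between them. The top 8 mm of backstop and guides flare outwards as lead-in
- gate (a joint): sprung gate at the holder's -x end, a steel plate 46 mm wide, 78 mm long, hinged at x = -87 mm, 9 mm above the table. 0 rad = sprung in, leaning 25 degrees over the bay; grows as it is pushed outwards, upright at 0.436, stop at 0.75. The spring returns it with 2 to 3 N at 55 mm above the table; pressing its top edge down only jams it
- gate_edge (a point): middle of the gate's top edge. At rest it is at x = -54 mm in the holder's frame, 80 mm high: over the handle end of a board let straight down. A level board that is held higher than the backstop (underside at 54 mm) and 38 mm further towards the backstop than its place has its handle's end inside the gate; moved back it pushes the gate out and can be lowered
- drainer: wire rack in a grey drip tray, 240 x 126 mm, fixed. Origin on the table, x towards the high ends of the boards. Two boards lean in it parallel, 75 mm apart along x, rising to +x at 38 degrees from level, each on a foot wire and two tines at y = +-16 mm that end 105 mm up the slope; long edges free. The front board (smaller x) lies over the rear one, so comes first; the front tines overhang the rear one's foot: draw it 50 mm up its slope
- board_0_mid (a point): paddle-shaped wooden serving board, 155 x 62 x 14 mm, 0.1 kg: slab 115 long and 62 wide, then a handle 40 long and 26 wide with a hanging hole; both faces alike. Lies in the holder already, handle at the gate. Point: centre of its slab, half-way through the thickness; x along the board away from the handle, y across, z square to the face, upwards
- board_1_mid (a point): paddle-shaped wooden serving board, 155 x 62 x 14 mm, 0.1 kg: slab 115 long and 62 wide, then a handle 40 long and 26 wide with a hanging hole; both faces alike. Leans handle up in the front or rear place. Point: centre of its slab, half-way through the thickness; x along the board away from the handle, y across, z square to the face, upwards
- board_2_mid (a point): paddle-shaped wooden serving board, 155 x 62 x 14 mm, 0.1 kg: slab 115 long and 62 wide, then a handle 40 long and 26 wide with a hanging hole; both faces alike. Leans handle down in the front or rear place. Point: centre of its slab, half-way through the thickness; x along the board away from the handle, y across, z square to the face, upwards
- tumbler: clear tinted plastic drinking tumbler, 66 mm across, 99 mm tall, standing. Not part of the job. Origin at the centre of its underside
- dip_cup: small white dip cup with pale sauce, 65 mm across, 37 mm tall. Not part of the job. Origin at the centre of its underside
- marker: felt marker lying flat, 13 mm thick, 130 mm long. Not part of the job. Origin at the centre of its underside
- timer: white kitchen timer standing on its edge, 22 x 64 x 62 mm. Not part of the job. Origin at the centre of its underside
- shaker: dark shaker with steel cap, 42 mm across, 84 mm tall. Not part of the job. Origin at the centre of its underside
- brush: pastry brush lying flat, 196 mm long, 23 mm high. Not part of the job. Origin at the centre of its underside
- board_0: the same board 0; origin at the middle of its 155 mm length, on its underside face; axes as the slab point's
- board_1: the same board 1; origin at the middle of its 155 mm length, on its underside face; axes as the slab point's
- board_2: the same board 2; origin at the middle of its 155 mm length, on its underside face; axes as the slab point's

How it is judged:
By the outcome, as a careful person would: the job done as asked, in the order asked, and still so for the second after the job is handed in, with the robot touching nothing.
It also fails if it takes over 64 s, if anything falls off the work surface, if the arm or the gripper's body presses on something with over 40 N, if the wrist force passes 120 N, or if a joint passes its speed limit or range.

## Working session

There is one attempt and no reset: what is moved stays moved. The work goes in short steps, Python scripts to look and compute and a tool call to move; the robot and the scene stay as the last step left them, time stands still between calls to the robot, and variables do not carry over. Pictures are saved under pics/ and viewed, and the job is handed in when it is done.

Besides the shell and the picture viewer there is one more tool, called after "Emit:" by a JSON object that holds its "api" and its "payload". jog_arm: Moves the arm, as the interface text tells. Its arguments: {"type":"object","properties":{"series":{"type":"array","items":{"type":"array","items":{"type":"number"}}},"grip":{"type":"number"},"grip_force":{"type":"number"}},"required":["series"]}

```bash
ls; mkdir -p pics; cat > h.py <<'E'
import numpy as np, cv2
from plant import monitor, vision, workorder, ctrl
def snap(n,f):
    c=vision.get_calibration(n); im=vision.read_camera(n)
    cv2.imwrite('pics/'+f+'.png',cv2.cvtColor(im,cv2.COLOR_RGB2BGR)); np.savez('pics/'+f+'.npz',im=im,**{k:np.array(v) for k,v in c.items()})
    return im,c
def load(f): return dict(np.load('pics/'+f+'.npz'))
def ray(c,u,v,fish=False):
    f=210/np.tan(np.radians(float(c['vfov']))/2); d=np.array([u-c['cx'],v-c['cy']],float)
    if fish:
        r=np.hypot(*d); a=r/f; k=np.array([*(d/max(r,1e-9)*np.sin(a)),np.cos(a)])
    else: k=np.array([*(d/f),1.])
    R=np.array(c['R']);t=np.array(c['t']); o=-R.T@t; k=R.T@k; return o,k/np.linalg.norm(k)
def onz(c,u,v,z,fish=False):
    o,k=ray(c,u,v,fish); return o+k*(z-o[2])/k[2]
def proj(c,X,fish=False):
    f=210/np.tan(np.radians(float(c['vfov']))/2); p=np.array(c['R'])@np.array(X)+np.array(c['t'])
    if fish:
        r=np.hypot(p[0],p[1]); a=np.arctan2(r,p[2]); return np.array([c['cx'],c['cy']])+f*a*p[:2]/max(r,1e-9)
    return np.array([c['cx'],c['cy']])+f*p[:2]/p[2]
def tri(rays):
    A=0;b=0
    for o,k in rays:
        P=np.eye(3)-np.outer(k,k);A=A+P;b=b+P@o
    X=np.linalg.solve(A,b); return X,[np.linalg.norm((np.eye(3)-np.outer(k,k))@(X-o)) for o,k in rays]
E
python3 - <<'E'
from h import *
for n in ['scene','top','wrist']:
    im,c=snap(n,n+'0'); print(n,{k:np.round(v,3).tolist() for k,v in c.items()})
print(monitor.get_state()); print(ctrl.tcp_to_tips)
E
```

```text
pics
scene {'vfov': 49.385, 'cx': 279.96, 'cy': 211.855, 'R': [[-0.534, -0.845, -0.008], [-0.624, 0.401, -0.67], [0.57, -0.353, -0.742]], 't': [0.231, 0.426, 0.935]}
top {'vfov': 53.392, 'cx': 282.665, 'cy': 211.528, 'R': [[-0.085, -0.996, -0.006], [-0.974, 0.085, -0.21], [0.21, -0.012, -0.978]], 't': [-0.027, 0.567, 0.905]}
wrist {'vfov': 65.706, 'cx': 284.369, 'cy': 206.951, 'R': [[0.411, -0.911, -0.003], [-0.865, -0.391, 0.313], [-0.287, -0.126, -0.95]], 't': [-0.674, -0.041, 0.38]}
{'time': 0.15, 'qpos': array([-1.29699939e+00,  2.87001685e-01,  1.57786723e+00,  3.56295601e-05,
        1.27859346e+00, -1.49998258e-01]), 'dq': array([-5.82389652e-04, -3.08761916e-03, -4.75721947e-03, -9.89223067e-04,
        2.31828277e-05, -3.65017931e-04]), 'joint_efforts': array([-3.76708704e-04, -4.06598389e+01, -2.93144113e+01, -2.38689836e-04,
        3.96484145e-03, -6.47536766e-06]), 'eef_pos': array([ 0.27747456, -0.61478427,  0.24122421]), 'tcp_rot': array([ 9.77634236e-01,  2.10310308e-01, -4.08080535e-05, -9.34123916e-04]), 'contact_force': array([-0.53368411,  0.5178144 , -0.64890659]), 'wrist_torque': array([ 0.00489136,  0.02459426, -0.05864608]), 'opening': 1.0007820959169544}
0.011
```

View pics/scene0.png

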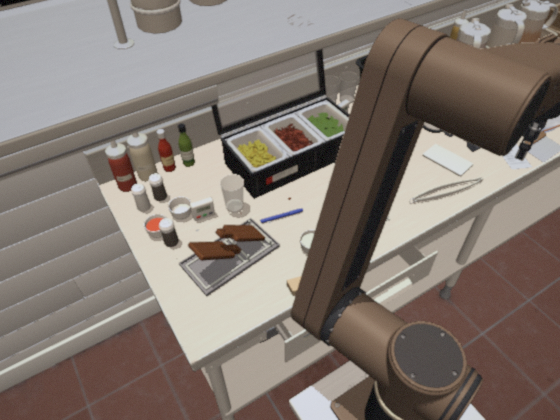

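View pics/top0.png

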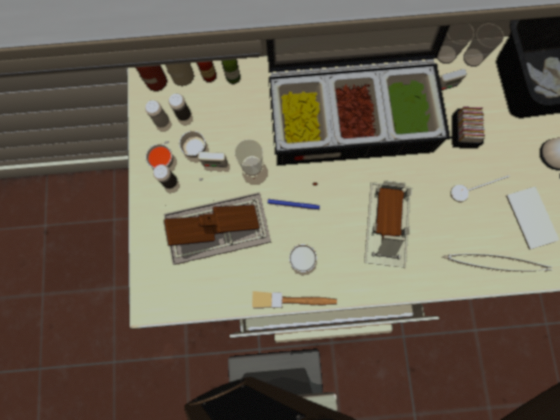

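View pics/wrist0.png

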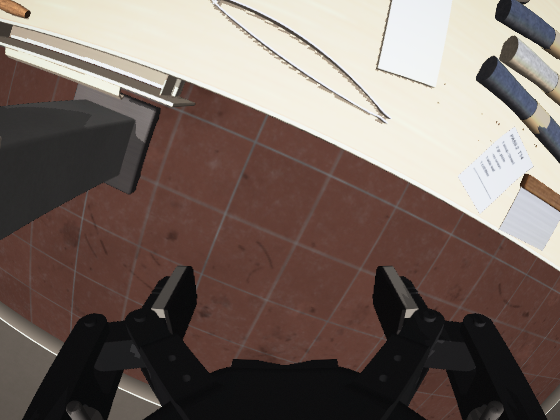

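```bash
python3 - <<'E'
from h import *
c=load('top0'); im=c['im'][...,::-1]
cv2.imwrite('pics/z1.png',cv2.resize(im[180:275,150:285],None,fx=5.5,fy=5.5,interpolation=cv2.INTER_CUBIC))
cv2.imwrite('pics/z2.png',cv2.resize(im[170:280,340:440],None,fx=5.4,fy=5.4,interpolation=cv2.INTER_CUBIC))
s=load('scene0')['im'][...,::-1]
cv2.imwrite('pics/z3.png',cv2.resize(s[160:300,100:320],None,fx=3.6,fy=3.6,interpolation=cv2.INTER_CUBIC))
for u,v in [(217,228),(388,225),(166,213),(302,258),(295,205),(250,160),(295,300)]: print(u,v,onz(c,u,v,0).round(3))
E
```

```text
217 228 [0.549 0.086 0.   ]
388 225 [ 0.52 -0.33  0.  ]
166 213 [0.597 0.21  0.   ]
302 258 [ 0.458 -0.113  0.   ]
295 205 [ 0.59  -0.108  0.   ]
250 160 [ 0.716 -0.006  0.   ]
295 300 [ 0.361 -0.087  0.   ]
```

View pics/z1.png

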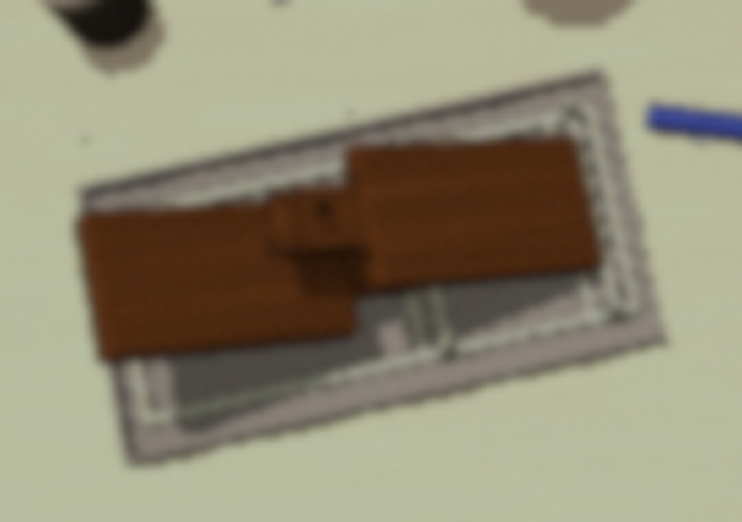

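View pics/z2.png

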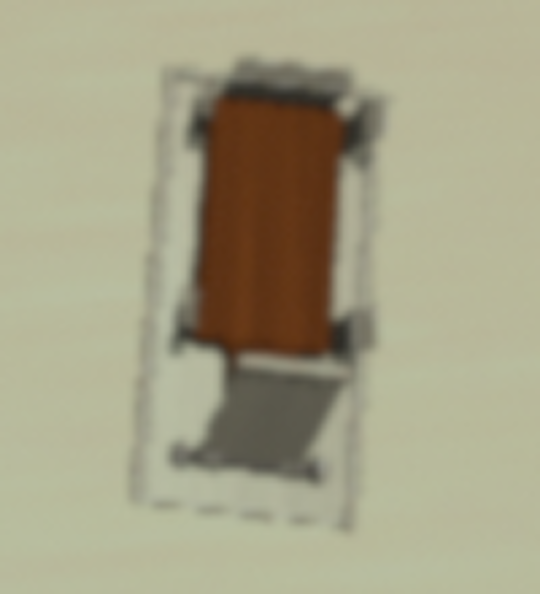

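View pics/z3.png

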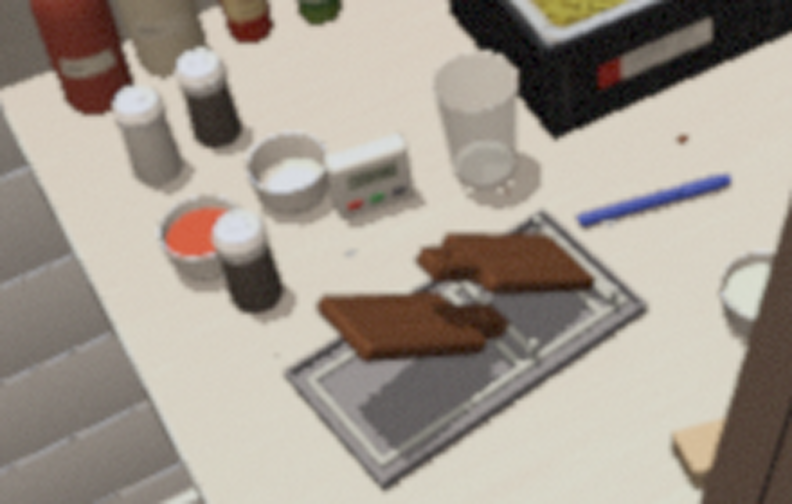

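```bash
cat >> h.py <<'E'
def pose():
    s=monitor.get_state(); x,y,z,w=s['tcp_rot']
    from scipy.spatial.transform import Rotation as Ro
    M=Ro.from_quat(s['tcp_rot']).as_matrix(); return np.array(s['eef_pos']),np.arctan2(M[1,0],M[0,0]),M,s
def plan(T,yaw=None,n=8,p=None,y0=None):
    """rows taking current pose to T (world TCP) and yaw in n rows"""
    P,y,M,s=pose()
    if p is not None:P=np.array(p,float)
    if y0 is not None:y=y0
    d=(np.array(T)-P)/n; dy=0 if yaw is None else ((yaw-y+np.pi)%(2*np.pi)-np.pi)/n
    rows=[]
    for i in range(n):
        a=y+dy*i; tx=np.array([np.cos(a),np.sin(a)]); ty=np.array([np.sin(a),-np.cos(a)])
        rows.append([round(float(d[:2]@tx),4),round(float(d[:2]@ty),4),round(float(-d[2]),4),round(float(-dy),3)])
    print('rows',rows); print('max',np.abs(rows).max(0))
def st(f=True):
    P,y,M,s=pose(); print('t%.2f'%s['time'],'P',P.round(4),'yaw%.4f'%y,'F',np.round(s['contact_force'],1),'op %.4f'%(s['opening']*0.0854),'tilt',M[:,2].round(3))
E
python3 - <<'E'
from h import *
st(); P,y,M,s=pose()
c=load('wrist0'); o=-c['R'].T@c['t']; print('cam in tool',M.T@(o-P),'axis',M.T@c['R'][2])
plan([0.46,-0.33,0.26],0.424,8)
E
```

```text
t0.15 P [ 0.2775 -0.6148  0.2412] yaw0.4238 F [-0.5  0.5 -0.6] op 0.0855 tilt [-0.     0.002 -1.   ]
cam in tool [ 0.08038421  0.00075223 -0.13060966] axis [-3.13612145e-01 -8.65217950e-04  9.49550775e-01]
rows [[0.0354, -0.0231, -0.0023, -0.0], [0.0354, -0.0231, -0.0023, -0.0], [0.0354, -0.0231, -0.0023, -0.0], [0.0354, -0.0231, -0.0023, -0.0], [0.0354, -0.0231, -0.0023, -0.0], [0.0354, -0.0231, -0.0023, -0.0], [0.0354, -0.0231, -0.0023, -0.0], [0.0354, -0.0231, -0.0023, -0.0]]
max [0.0354 0.0231 0.0023 0.    ]
```

Emit:
{"api": "jog_arm", "payload": {"series": [[0.035,-0.023,-0.002,0],[0.035,-0.023,-0.002,0],[0.035,-0.023,-0.002,0],[0.035,-0.023,-0.002,0],[0.035,-0.023,-0.002,0],[0.035,-0.023,-0.002,0],[0.035,-0.023,-0.002,0],[0.035,-0.023,-0.002,0]]}}

```text
time: 0.82
eef_pos: [0.453, -0.3351, 0.2519]
tcp_rot: [0.979, 0.203, -0.002, -0.004]
contact_force: [-0.0, -0.7, -0.2]
opening: 0.998
```

```bash
python3 - <<'E'
from h import *
st(); snap('wrist','w1'); 
plan([0.52,0.05,0.26],1.2,13)
E
```

```text
t0.82 P [ 0.453  -0.3351  0.2519] yaw0.4085 F [-0.  -0.7 -0.2] op 0.0852 tilt [-0.005  0.006 -1.   ]
rows [[0.0162, -0.0247, -0.0006, -0.06], [0.0177, -0.0237, -0.0006, -0.06], [0.0191, -0.0226, -0.0006, -0.06], [0.0204, -0.0214, -0.0006, -0.06], [0.0217, -0.0201, -0.0006, -0.06], [0.0228, -0.0188, -0.0006, -0.06], [0.0239, -0.0174, -0.0006, -0.06], [0.0249, -0.0159, -0.0006, -0.06], [0.0258, -0.0144, -0.0006, -0.06], [0.0267, -0.0128, -0.0006, -0.06], [0.0274, -0.0111, -0.0006, -0.06], [0.028, -0.0095, -0.0006, -0.06], [0.0285, -0.0078, -0.0006, -0.06]]
max [0.0285 0.0247 0.0006 0.06  ]
```

View pics/w1.png

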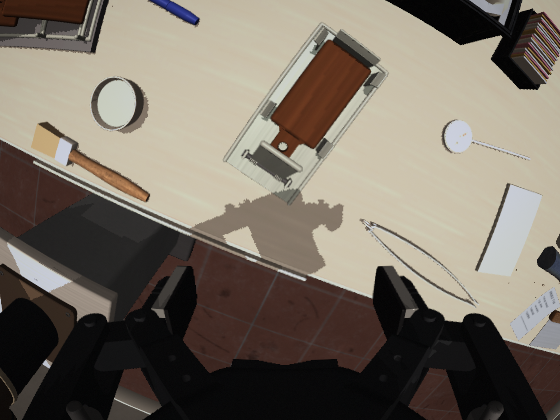

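```bash
python3 - <<'E'
from h import *
c=load('w1'); im=c['im']
cv2.imwrite('pics/z4.png',cv2.resize(im[10:215,215:400,::-1],None,fx=3.8*600/780,fy=3.8*600/780,interpolation=cv2.INTER_CUBIC))
print(3.8*600/780)
hsv=cv2.cvtColor(im,cv2.COLOR_RGB2HSV)
m=((hsv[...,0]<14)&(hsv[...,1]>130)&(hsv[...,2]>45)).astype(np.uint8)
m[:, :260]=0; m[:,400:]=0; m[:30]=0;m[160:]=0
k,l,s,_=cv2.connectedComponentsWithStats(m); i=1+s[1:,4].argmax(); m=(l==i).astype(np.uint8); print(s[i])
ys,xs=np.nonzero(m); W=np.array([onz(c,u,v,0.019,True)[:2] for u,v in zip(xs,ys)])
r=cv2.minAreaRect((W*1000).astype(np.float32)); print('rect mm',r)
E
```

```text
2.923076923076923
[ 271   40  100  117 5678]
rect mm ((540.9505615234375, -331.9898376464844), (59.978755950927734, 135.30018615722656), 78.1279296875)
```

View pics/z4.png

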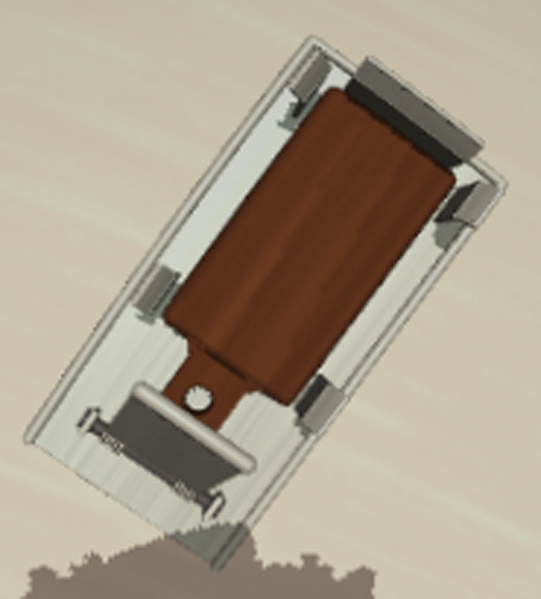

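```bash
python3 - <<'E'
from h import *
c=load('w1'); im=c['im']; k=2.923
px=lambda q:(q[0]/k+215,q[1]/k+10)
B=np.array([onz(c,*px(q),0.005,True) for q in [(27,440),(312,38),(505,185),(218,568)]])[:,:2]
print('base',B.round(4),'lens',np.linalg.norm(np.roll(B,-1,0)-B,axis=1).round(4))
d=(B[1]-B[0])+(B[2]-B[3]); print('ang',np.degrees(np.arctan2(d[1],d[0])),'ctr',B.mean(0))
S=np.array([onz(c,*px(q),0.019,True) for q in [(167,330),(330,86),(457,178),(293,406)]])[:,:2]
print('slab',S.round(4),'lens',np.linalg.norm(np.roll(S,-1,0)-S,axis=1).round(4))
d=(S[1]-S[0])+(S[2]-S[3]); a=np.arctan2(d[1],d[0]);print('ang',np.degrees(a),'ctr',S.mean(0))
print('backstop', [onz(c,*px(q),0.046,True).round(4) for q in [(368,58),(482,148)]])
print('gate edge', [onz(c,*px(q),0.080,True).round(4) for q in [(136,385),(255,467)]])
# side edges via line fit
hsv=cv2.cvtColor(im,cv2.COLOR_RGB2HSV)
m=((hsv[...,0]<14)&(hsv[...,1]>130)&(hsv[...,2]>45)).astype(np.uint8)
ys,xs=np.nonzero(m); sel=(xs>260)&(xs<400)&(ys>30)&(ys<160); W=np.array([onz(c,u,v,0.019,True)[:2] for u,v in zip(xs[sel],ys[sel])])*1000
for ang in [a]+list(np.radians([-8,-9,-10,-11,-12])):
    ex=np.array([np.cos(ang),np.sin(ang)]); ey=np.array([-ex[1],ex[0]])
    X=(W-S.mean(0)*1000)@ex; Y=(W-S.mean(0)*1000)@ey
    o=[]
    for lo in range(-40,50,15):
        q=Y[(X>lo)&(X<lo+15)]; o.append((round(q.min(),1),round(q.max(),1)))
    print(round(np.degrees(ang),2),'x',X.min().round(1),X.max().round(1),o)
E
```

```text
base [[ 0.436  -0.2629]
 [ 0.6306 -0.303 ]
 [ 0.6104 -0.397 ]
 [ 0.4169 -0.3561]] lens [0.1986 0.0961 0.1978 0.0952]
ang -11.778726110493565 ctr [ 0.52349121 -0.32974391]
slab [[ 0.5002 -0.2985]
 [ 0.612  -0.3168]
 [ 0.6008 -0.3752]
 [ 0.4926 -0.3544]] lens [0.1132 0.0595 0.1102 0.0564]
ang -10.102384129552657 ctr [ 0.55141004 -0.33622381]
backstop [array([ 0.6213, -0.3238,  0.046 ]), array([ 0.6098, -0.3738,  0.046 ])]
gate edge [array([ 0.4847, -0.2973,  0.08  ]), array([ 0.4753, -0.3431,  0.08  ])]
-10.1 x -78.9 57.3 [(np.float64(-26.8), np.float64(32.9)), (np.float64(-27.5), np.float64(32.6)), (np.float64(-28.1), np.float64(31.9)), (np.float64(-28.5), np.float64(31.5)), (np.float64(-28.9), np.float64(31.2)), (np.float64(-29.0), np.float64(30.7))]
-8.0 x -79.0 58.2 [(np.float64(-25.9), np.float64(34.3)), (np.float64(-27.0), np.float64(33.4)), (np.float64(-28.3), np.float64(32.2)), (np.float64(-29.1), np.float64(31.2)), (np.float64(-30.0), np.float64(30.3)), (np.float64(-30.8), np.float64(29.1))]
-9.0 x -78.9 57.8 [(np.float64(-26.4), np.float64(33.6)), (np.float64(-27.3), np.float
[... 228 characters left out ...]
p.float64(-27.5), np.float64(32.7)), (np.float64(-28.1), np.float64(31.9)), (np.float64(-28.5), np.float64(31.5)), (np.float64(-28.9), np.float64(31.1)), (np.float64(-29.1), np.float64(30.6))]
-11.0 x -78.8 56.9 [(np.float64(-27.4), np.float64(32.4)), (np.float64(-27.7), np.float64(32.3)), (np.float64(-28.0), np.float64(31.8)), (np.float64(-28.2), np.float64(31.6)), (np.float64(-28.4), np.float64(31.6)), (np.float64(-28.4), np.float64(31.4))]
-12.0 x -78.8 56.5 [(np.float64(-28.1), np.float64(31.8)), (np.float64(-27.9), np.float64(31.9)), (np.float64(-27.7), np.float64(31.8)), (np.float64(-27.9), np.float64(31.8)), (np.float64(-27.9), np.float64(32.0)), (np.float64(-27.7), np.float64(32.1))]
```

```bash
python3 - <<'E'
from h import *
plan([0.545,0.075,0.26],1.71,16)
E
```

```text
rows [[0.0152, -0.0209, -0.0005, -0.081], [0.0169, -0.0196, -0.0005, -0.081], [0.0184, -0.0182, -0.0005, -0.081], [0.0198, -0.0166, -0.0005, -0.081], [0.0211, -0.015, -0.0005, -0.081], [0.0222, -0.0132, -0.0005, -0.081], [0.0232, -0.0114, -0.0005, -0.081], [0.0241, -0.0095, -0.0005, -0.081], [0.0248, -0.0075, -0.0005, -0.081], [0.0253, -0.0054, -0.0005, -0.081], [0.0256, -0.0034, -0.0005, -0.081], [0.0258, -0.0013, -0.0005, -0.081], [0.0258, 0.0008, -0.0005, -0.081], [0.0257, 0.0029, -0.0005, -0.081], [0.0254, 0.005, -0.0005, -0.081], [0.0249, 0.007, -0.0005, -0.081]]
max [0.0258 0.0209 0.0005 0.081 ]
```

Emit:
{"api": "jog_arm", "payload": {"series": [[0.015,-0.021,0,-0.082],[0.017,-0.02,0,-0.082],[0.018,-0.018,0,-0.082],[0.02,-0.017,0,-0.082],[0.021,-0.015,0,-0.082],[0.022,-0.013,0,-0.082],[0.023,-0.011,0,-0.082],[0.024,-0.01,0,-0.082]]}}

```text
time: 1.53
eef_pos: [0.497, -0.1171, 0.2523]
tcp_rot: [0.852, 0.524, 0.001, -0.006]
contact_force: [0.2, -0.0, 0.0]
opening: 1.0
```

Emit:
{"api": "jog_arm", "payload": {"series": [[0.025,-0.008,0,-0.082],[0.025,-0.006,0,-0.082],[0.026,-0.004,0,-0.082],[0.026,-0.002,0,-0.082],[0.026,0,0,-0.082],[0.026,0.003,0,-0.082],[0.025,0.005,0,-0.082],[0.025,0.007,0,-0.082]]}}

```text
time: 2.2
eef_pos: [0.5252, 0.098, 0.2525]
tcp_rot: [0.624, 0.781, 0.002, -0.006]
contact_force: [0.9, -0.2, 0.2]
opening: 0.998
```

```bash
python3 - <<'E'
from h import *
st(); snap('wrist','w2');snap('scene','s2')
s=load('s2')['im'][...,::-1]
cv2.imwrite('pics/z5.png',cv2.resize(s[160:300,100:320],None,fx=3.6,fy=3.6,interpolation=cv2.INTER_CUBIC))
E
```

```text
t2.20 P [0.5252 0.098  0.2525] yaw1.7927 F [ 0.9 -0.2  0.2] op 0.0852 tilt [-0.007  0.011 -1.   ]
```

View pics/w2.png

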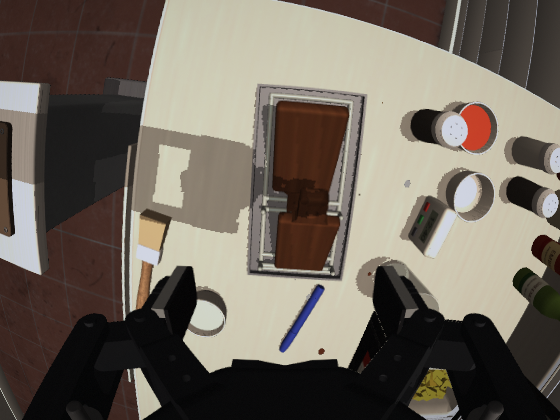

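View pics/z5.png

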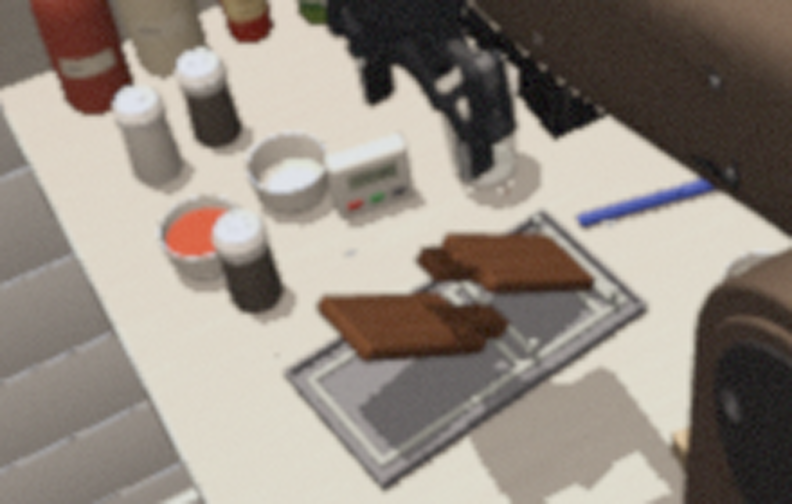

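```bash
python3 - <<'E'
from h import *
c=load('w2'); im=c['im'][75:290,235:380,::-1]
cv2.imwrite('pics/z6.png',cv2.resize(im,None,fx=2.79,fy=2.79,interpolation=cv2.INTER_CUBIC))
g=np.clip(im.astype(float)*1.8,0,255).astype(np.uint8)[0:110]
cv2.imwrite('pics/z7.png',cv2.resize(g,None,fx=5.4,fy=5.4,interpolation=cv2.INTER_CUBIC))
g=np.clip(c['im'][175:285,235:380,::-1].astype(float)*1.8,0,255).astype(np.uint8)
cv2.imwrite('pics/z8.png',cv2.resize(g,None,fx=5.4,fy=5.4,interpolation=cv2.INTER_CUBIC))
E
```

```text
(no output)
```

View pics/z7.png

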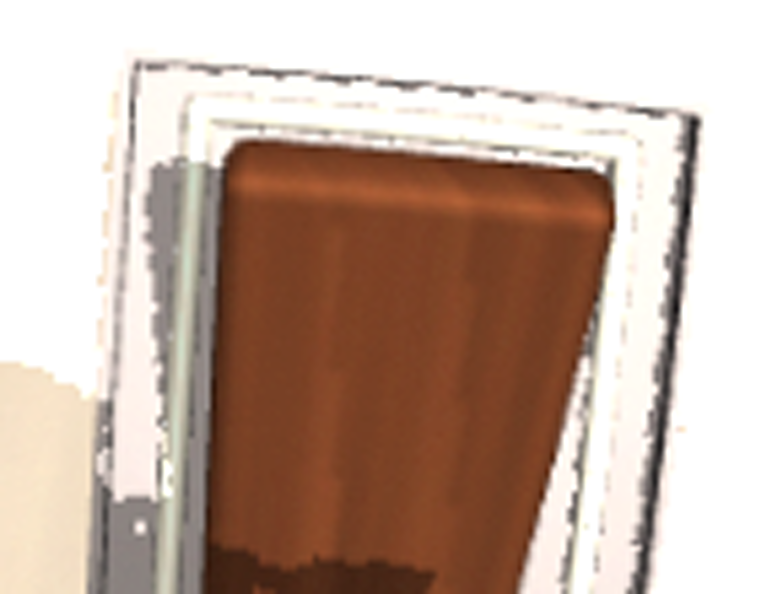

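View pics/z8.png

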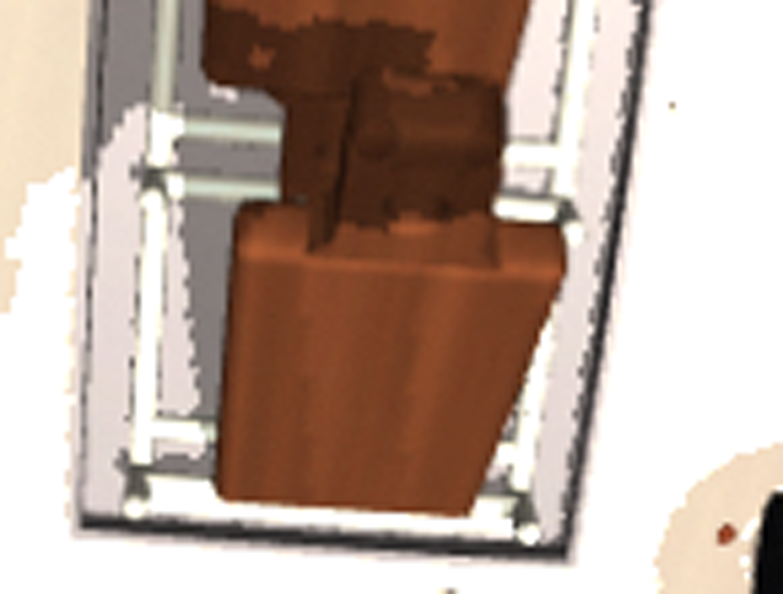

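```bash
cat > m.py <<'E'
from h import *
w=load('w2'); t=load('top0'); s=load('s2')
W=lambda q,o:(q[0]/5.4+235,q[1]/5.4+o)
T=lambda q:(q[0]/5.5+150,q[1]/5.5+180)
for z in (0,.006,.012):
    B=np.array([onz(w,*W(q,o),z,True) for q,o in [((80,525),175),((135,62),75),((698,118),75),((567,555),175)]])[:,:2]
    d=(B[1]-B[0])+(B[2]-B[3]); print('tray z',z,B.mean(0).round(4),'lens',np.linalg.norm(np.roll(B,-1,0)-B,axis=1).round(4),'ang',np.degrees(np.arctan2(d[1],d[0])).round(2))
    B=np.array([onz(t,*T(q),z) for q in [(665,340),(132,462),(83,190),(602,72)]])[:,:2]
    d=(B[1]-B[0])+(B[2]-B[3]); print('  top',B.mean(0).round(4),'lens',np.linalg.norm(np.roll(B,-1,0)-B,axis=1).round(4),'ang',np.degrees(np.arctan2(d[1],d[0])).round(2))
pts={'f_lo_y+':((218,495),175,(598,265)),'f_lo_y-':((470,515),175,(575,142)),'f_hi_y+':((237,262),175,(385,290)),'f_hi_y-':((562,272),175,(352,148)),
'r_hi_y+':((226,195),75,(103,357)),'r_hi_y-':((613,215),75,(80,215)),'r_lo_y+':((205,80),175,(355,333))}
for k,(a,o,b) in pts.items():
    X,e=tri([ray(w,*W(a,o),True),ray(t,*T(b))]); print(k,X.round(4),np.round(e,4))
E
python3 m.py
```

```text
tray z 0 [0.552  0.0825] lens [0.2395 0.123  0.2386 0.123 ] ang 98.33
  top [0.5486 0.0852] lens [0.2381 0.1244 0.2377 0.1253] ang 98.15
tray z 0.006 [0.5513 0.084 ] lens [0.2358 0.1211 0.2349 0.1211] ang 98.33
  top [0.5475 0.0843] lens [0.2367 0.1237 0.2363 0.1246] ang 98.15
tray z 0.012 [0.5506 0.0854] lens [0.2321 0.1192 0.2312 0.1191] ang 98.33
  top [0.5464 0.0834] lens [0.2353 0.123  0.2349 0.1238] ang 98.15
f_lo_y+ [ 0.537  -0.0163  0.0224] [0.0015 0.0015]
f_lo_y- [ 0.5945 -0.0098  0.0203] [0.003 0.003]
f_hi_y+ [0.5235 0.0664 0.0895] [0.0028 0.0028]
f_hi_y- [0.582  0.0771 0.0908] [0.0017 0.0017]
r_hi_y+ [0.5002 0.1711 0.1223] [0.0023 0.0023]
r_hi_y- [0.5578 0.1809 0.118 ] [0.0018 0.0018]
r_lo_y+ [0.5128 0.0863 0.0456] [0.0016 0.0016]
```

```bash
python3 - <<'E'
from h import *
c=load('w2'); im=c['im'][255:345,130:440,::-1]
g=np.clip(im.astype(float)*2.5,0,255).astype(np.uint8)
cv2.imwrite('pics/z9.png',cv2.resize(g,None,fx=2.58,fy=2.58,interpolation=cv2.INTER_CUBIC))
E
```

```text
(no output)
```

View pics/z9.png

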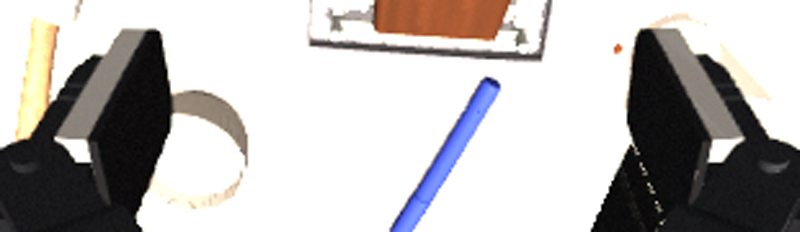

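```bash
python3 - <<'E'
from h import *
c=load('w2'); P,y,M,s=pose()
for q,yy in [((160,32),1),((635,32),-1),((92,138),1),((700,138),-1),((172,100),1),((628,100),-1)]:
    o,k=ray(c,q[0]/2.58+130,q[1]/2.58+255,True); o=M.T@(o-P); k=M.T@k
    for sg in (1,-1):
        t=(sg*0.0427-o[1])/k[1]
        if t>0: print(q,(o+t*k).round(4))
E
```

```text
(160, 32) [ 0.0069 -0.0427 -0.0033]
(635, 32) [ 0.0053  0.0427 -0.0005]
(92, 138) [ 0.0102 -0.0427 -0.0405]
(700, 138) [ 0.0081  0.0427 -0.0377]
(172, 100) [-0.0085 -0.0427 -0.002 ]
(628, 100) [-0.0085  0.0427 -0.0021]
```

```bash
python3 - <<'E'
from h import *
plan([0.5578,0.0398,0.13],1.716,6)
E
```

```text
rows [[-0.0109, 0.0031, 0.0204, 0.013], [-0.0109, 0.0033, 0.0204, 0.013], [-0.0108, 0.0034, 0.0204, 0.013], [-0.0108, 0.0035, 0.0204, 0.013], [-0.0107, 0.0037, 0.0204, 0.013], [-0.0107, 0.0038, 0.0204, 0.013]]
max [0.0109 0.0038 0.0204 0.013 ]
```

Emit:
{"api": "jog_arm", "payload": {"series": [[-0.011,0.003,0.02,0.013],[-0.011,0.003,0.02,0.013],[-0.011,0.0035,0.02,0.013],[-0.011,0.0035,0.02,0.013],[-0.011,0.0035,0.02,0.013],[-0.011,0.004,0.02,0.013],[0,0,0,0],[0,0,0,0]]}}

```text
time: 2.97
eef_pos: [0.5585, 0.034, 0.128]
tcp_rot: [0.657, 0.754, 0.002, -0.005]
contact_force: [0.3, -0.2, 0.6]
opening: 0.996
```

```bash
python3 - <<'E'
from h import *
st(); snap('wrist','w3'); plan([0.5578,0.0398,0.050],1.716,6)
E
```

```text
t2.97 P [0.5585 0.034  0.128 ] yaw1.7076 F [ 0.3 -0.2  0.6] op 0.0851 tilt [-0.005  0.01  -1.   ]
rows [[0.0009, 0.0001, 0.013, -0.001], [0.0009, 0.0001, 0.013, -0.001], [0.0009, 0.0001, 0.013, -0.001], [0.0009, 0.0001, 0.013, -0.001], [0.0009, 0.0001, 0.013, -0.001], [0.0009, 0.0001, 0.013, -0.001]]
max [0.0009 0.0001 0.013  0.001 ]
```

View pics/w3.png

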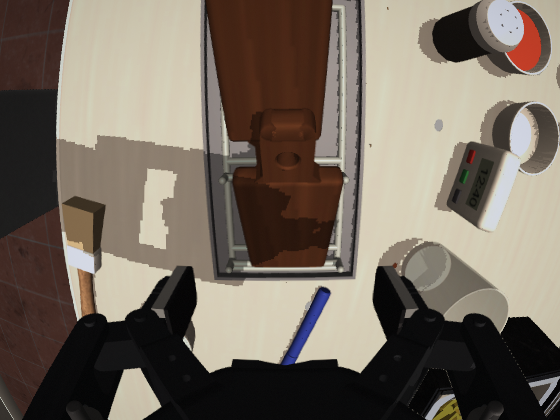

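Emit:
{"api": "jog_arm", "payload": {"series": [[0.001,0,0.014,0],[0.001,0,0.014,0],[0.001,0,0.014,0],[0.001,0,0.014,0],[0.001,0,0.014,0],[0.001,0,0.009,0],[0,0,0,0],[0,0,0,0]]}}

```text
time: 3.68
eef_pos: [0.5638, 0.0419, 0.0595]
tcp_rot: [0.656, 0.754, 0.008, 0.003]
contact_force: [-0.4, -0.5, 0.1]
opening: 1.005
```

```bash
python3 - <<'E'
from h import *
st(); snap('wrist','w4')
E
```

```text
t3.68 P [0.5638 0.0419 0.0595] yaw1.7098 F [-0.4 -0.5  0.1] op 0.0859 tilt [ 0.015  0.008 -1.   ]
```

View pics/w4.png

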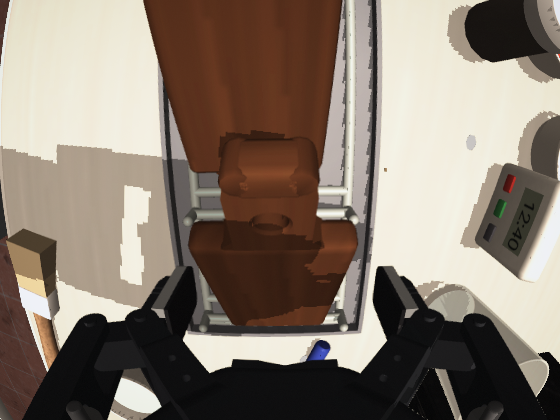

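Emit:
{"api": "jog_arm", "payload": {"series": [[0,-0.003,0.004,0],[0,-0.003,0.004,0],[0,-0.001,0.002,0],[0,0,0,0],[0,0,0,0],[0,0,0,0],[0,0,0,0],[0,0,0,0]], "grip": 0.07}}

```text
time: 4.4
eef_pos: [0.5588, 0.0406, 0.0527]
tcp_rot: [0.656, 0.754, 0.01, 0.006]
contact_force: [0.3, -0.2, -0.1]
opening: 0.82
```

```bash
python3 - <<'E'
from h import *
st()
E
```

```text
t4.40 P [0.5588 0.0406 0.0527] yaw1.7097 F [ 0.3 -0.2 -0.1] op 0.0701 tilt [ 0.022  0.007 -1.   ]
```

Emit:
{"api": "jog_arm", "payload": {"series": [[0,0,0.001,0],[0,0,0.001,0],[0,0,0,0],[0,0,0,0],[0,0,0,0],[0,0,0,0],[0,0,0,0],[0,0,0,0]], "grip": 0.055, "grip_force": 40}}

```text
time: 5.07
eef_pos: [0.5595, 0.0407, 0.0526]
tcp_rot: [0.656, 0.754, 0.01, 0.006]
contact_force: [-1.6, 0.0, 0.6]
opening: 0.716
```

```bash
python3 - <<'E'
from h import *
st()
E
```

```text
t5.07 P [0.5595 0.0407 0.0526] yaw1.7094 F [-1.6  0.   0.6] op 0.0611 tilt [ 0.021  0.007 -1.   ]
```

Emit:
{"api": "jog_arm", "payload": {"series": [[-0.002,0,-0.01,0],[-0.002,0,-0.02,0],[0,0,-0.025,0],[0,0,-0.025,0],[0,0,-0.025,0],[0,0,-0.025,0],[0,0,-0.01,0],[0,0,0,0]]}}

```text
time: 5.73
eef_pos: [0.5544, 0.0348, 0.1978]
tcp_rot: [0.656, 0.754, 0.008, 0.003]
contact_force: [-0.2, 0.5, -1.4]
opening: 0.718
```

```bash
python3 - <<'E'
from h import *
st(); snap('wrist','w5'); snap('scene','s5')
plan([0.555,-0.22,0.17],np.pi-0.2,16)
E
```

```text
t5.73 P [0.5544 0.0348 0.1978] yaw1.7093 F [-0.2  0.5 -1.4] op 0.0614 tilt [ 0.015  0.008 -1.   ]
rows [[-0.0158, -0.0021, 0.0016, -0.077], [-0.0156, -0.0033, 0.0016, -0.077], [-0.0153, -0.0045, 0.0016, -0.077], [-0.0149, -0.0057, 0.0016, -0.077], [-0.0144, -0.0068, 0.0016, -0.077], [-0.0139, -0.0079, 0.0016, -0.077], [-0.0132, -0.0089, 0.0016, -0.077], [-0.0125, -0.0099, 0.0016, -0.077], [-0.0117, -0.0108, 0.0016, -0.077], [-0.0108, -0.0117, 0.0016, -0.077], [-0.0099, -0.0125, 0.0016, -0.077], [-0.0089, -0.0132, 0.0016, -0.077], [-0.0078, -0.0139, 0.0016, -0.077], [-0.0068, -0.0144, 0.0016, -0.077], [-0.0056, -0.0149, 0.0016, -0.077], [-0.0045, -0.0153, 0.0016, -0.077]]
max [0.0158 0.0153 0.0016 0.077 ]
```

View pics/w5.png

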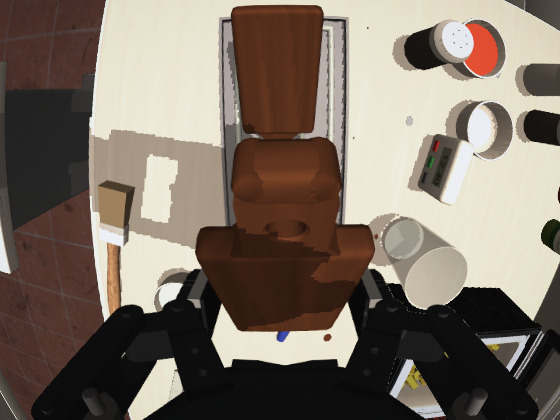

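View pics/s5.png

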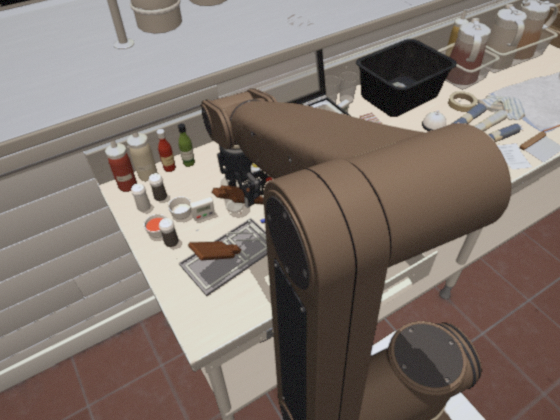

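```bash
python3 - <<'E'
from h import *
t=load('top0')
print([onz(t,*q,0.006).round(3) for q in [(268,202),(319,207)]], onz(t,302,258,0.03).round(3))
plan([0.555,-0.228,0.15],2.934,15)
E
```

```text
[array([ 0.601, -0.043,  0.006]), array([ 0.578, -0.166,  0.006])] [ 0.455 -0.112  0.03 ]
rows [[-0.0174, -0.0023, 0.003, -0.082], [-0.0171, -0.0037, 0.003, -0.082], [-0.0168, -0.0051, 0.003, -0.082], [-0.0163, -0.0065, 0.003, -0.082], [-0.0157, -0.0078, 0.003, -0.082], [-0.015, -0.009, 0.003, -0.082], [-0.0142, -0.0102, 0.003, -0.082], [-0.0134, -0.0113, 0.003, -0.082], [-0.0124, -0.0124, 0.003, -0.082], [-0.0113, -0.0134, 0.003, -0.082], [-0.0102, -0.0142, 0.003, -0.082], [-0.009, -0.015, 0.003, -0.082], [-0.0078, -0.0157, 0.003, -0.082], [-0.0065, -0.0163, 0.003, -0.082], [-0.0051, -0.0168, 0.003, -0.082]]
max [0.0174 0.0168 0.003  0.082 ]
```

Emit:
{"api": "jog_arm", "payload": {"series": [[-0.017,-0.002,0,-0.08],[-0.017,-0.004,0.002,-0.08],[-0.017,-0.005,0.003,-0.08],[-0.016,-0.006,0.003,-0.08],[-0.016,-0.008,0.003,-0.08],[-0.015,-0.009,0.003,-0.08],[-0.014,-0.01,0.003,-0.08],[-0.013,-0.011,0.003,-0.08]]}}

```text
time: 6.5
eef_pos: [0.5459, -0.1035, 0.1533]
tcp_rot: [0.369, 0.929, 0.005, -0.012]
contact_force: [0.8, -0.3, -1.3]
opening: 0.714
```

```bash
python3 - <<'E'
from h import *
st()
plan([0.555,-0.228,0.14],2.934,7)
E
```

```text
t6.50 P [ 0.5459 -0.1035  0.1533] yaw2.3852 F [ 0.8 -0.3 -1.3] op 0.0610 tilt [-0.019  0.018 -1.   ]
rows [[-0.0131, -0.012, 0.0019, -0.078], [-0.0122, -0.013, 0.0019, -0.078], [-0.0111, -0.014, 0.0019, -0.078], [-0.01, -0.0148, 0.0019, -0.078], [-0.0088, -0.0155, 0.0019, -0.078], [-0.0075, -0.0162, 0.0019, -0.078], [-0.0063, -0.0167, 0.0019, -0.078]]
max [0.0131 0.0167 0.0019 0.078 ]
```

Emit:
{"api": "jog_arm", "payload": {"series": [[-0.013,-0.012,0,-0.075],[-0.012,-0.013,0,-0.075],[-0.011,-0.014,0,-0.075],[-0.01,-0.015,0,-0.075],[-0.009,-0.015,0,-0.075],[-0.008,-0.016,0,-0.075],[-0.004,-0.01,0,-0.05],[0,0,0,0]]}}

```text
time: 7.17
eef_pos: [0.5428, -0.2234, 0.1248]
tcp_rot: [0.116, 0.993, 0.015, -0.029]
contact_force: [0.8, -0.1, 0.2]
opening: 0.713
```

```bash
python3 - <<'E'
from h import *
st()
plan([0.555,-0.228,0.07],2.934,7)
E
```

```text
t7.17 P [ 0.5428 -0.2234  0.1248] yaw2.9105 F [ 0.8 -0.1  0.2] op 0.0609 tilt [-0.054  0.037 -0.998]
rows [[-0.0018, -0.0002, 0.0078, -0.003], [-0.0018, -0.0002, 0.0078, -0.003], [-0.0018, -0.0003, 0.0078, -0.003], [-0.0018, -0.0003, 0.0078, -0.003], [-0.0018, -0.0003, 0.0078, -0.003], [-0.0018, -0.0003, 0.0078, -0.003], [-0.0018, -0.0003, 0.0078, -0.003]]
max [0.0018 0.0003 0.0078 0.003 ]
```

Emit:
{"api": "jog_arm", "payload": {"series": [[-0.002,0,0.008,0],[-0.002,0,0.008,0],[-0.002,0,0.008,0],[-0.002,0,0.008,0],[-0.002,0,0.008,0],[-0.002,0,0.008,0],[-0.002,0,0.008,0],[0,0,0,0]]}}

```text
time: 7.83
eef_pos: [0.5499, -0.2183, 0.0544]
tcp_rot: [0.117, 0.992, 0.018, -0.035]
contact_force: [-0.2, 0.9, -1.5]
opening: 0.715
```

```bash
python3 - <<'E'
from h import *
st(); snap('wrist','w6'); snap('scene','s6'); snap('top','t6')
E
```

```text
t7.83 P [ 0.5499 -0.2183  0.0544] yaw2.9083 F [-0.2  0.9 -1.5] op 0.0611 tilt [-0.066  0.045 -0.997]
```

View pics/w6.png

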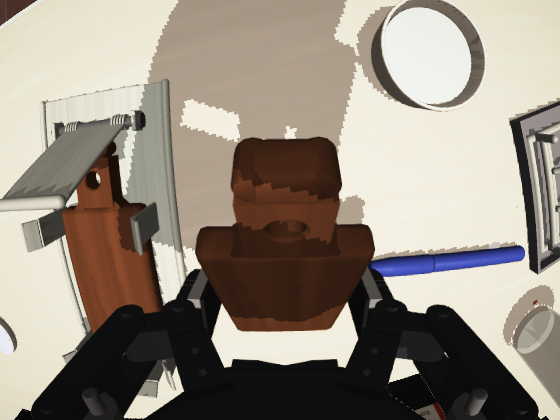

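View pics/t6.png

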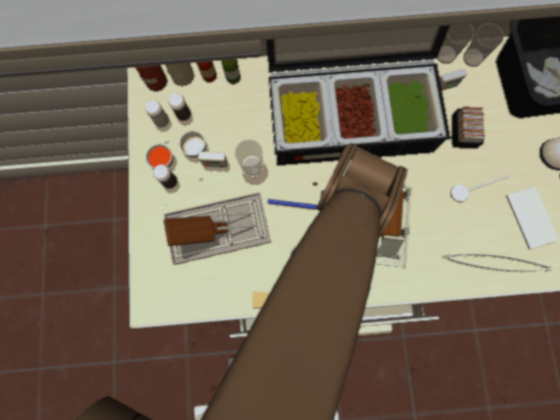

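Emit:
{"api": "jog_arm", "payload": {"series": [[0,-0.004,0.001,0.0],[0,-0.004,0.001,0],[0,-0.002,0.001,0],[0,0,0.003,0],[0.001,0,0.003,0],[0.001,0,0.003,0],[0.001,0,0.003,0],[0.001,0,0.003,0]], "grip_force": 20}}

```text
time: 8.65
eef_pos: [0.5458, -0.231, 0.0436]
tcp_rot: [0.117, 0.993, 0.016, -0.03]
contact_force: [-7.2, 3.4, 15.7]
opening: 0.71
```

```bash
python3 - <<'E'
from h import *
st(); snap('wrist','w7')
E
```

```text
t8.65 P [ 0.5458 -0.231   0.0436] yaw2.9070 F [-7.2  3.4 15.7] op 0.0606 tilt [-0.056  0.038 -0.998]
```

View pics/w7.png

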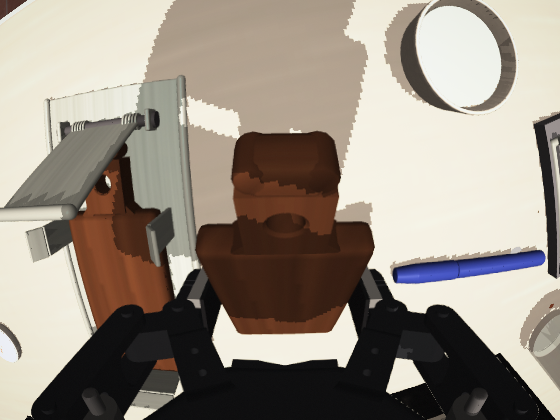

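Emit:
{"api": "jog_arm", "payload": {"series": [[0.001,0,0.005,0],[0.001,0,0.005,0],[0.001,0,0.005,0],[0.001,0,0.005,0],[0.001,0,0.005,0],[0.001,0,0.005,0],[0.001,0,0.005,0],[0.001,0,0.005,0]]}}

```text
time: 9.37
eef_pos: [0.5353, -0.2287, 0.0276]
tcp_rot: [0.114, 0.993, 0.015, -0.037]
contact_force: [-6.8, 3.3, 11.6]
opening: 0.719
```

```bash
python3 - <<'E'
from h import *
st(); snap('wrist','w8')
E
```

```text
t9.37 P [ 0.5353 -0.2287  0.0276] yaw2.9133 F [-6.8  3.3 11.6] op 0.0614 tilt [-0.07   0.039 -0.997]
```

View pics/w8.png

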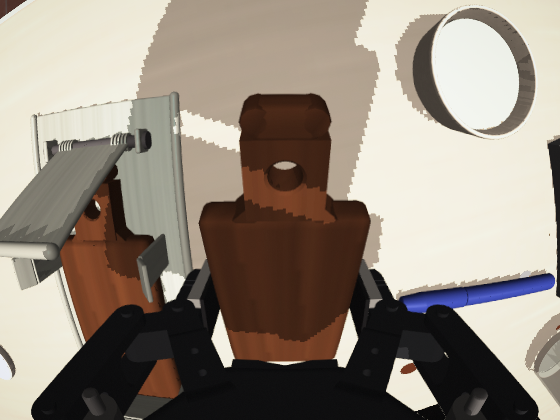

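Emit:
{"api": "jog_arm", "payload": {"series": [[0,0,0.005,0],[0,0,0.005,0],[0,0,0.005,0],[0,0,0.005,0],[0,0,0.005,0],[0,0,0.005,0],[0,0,0.004,0],[0,0,0.003,0]]}}

```text
time: 10.08
eef_pos: [0.5324, -0.2284, 0.0091]
tcp_rot: [0.113, 0.993, 0.014, -0.043]
contact_force: [-6.2, 4.1, 11.6]
opening: 0.717
```

```bash
python3 - <<'E'
from h import *
st(); snap('wrist','w9')
E
```

```text
t10.08 P [ 0.5324 -0.2284  0.0091] yaw2.9157 F [-6.2  4.1 11.6] op 0.0612 tilt [-0.082  0.037 -0.996]
```

View pics/w9.png

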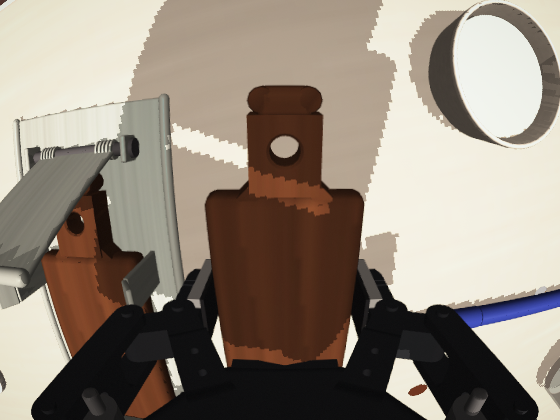

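Emit:
{"api": "jog_arm", "payload": {"series": [[0,0,0.004,0],[0,0,0.004,0],[0,0,0.0,0],[0,0,0,0],[0,0,0,0],[0,0,0,0],[0,0,0,0],[0,0,0,0]]}}

```text
time: 10.8
eef_pos: [0.5327, -0.228, 0.0099]
tcp_rot: [0.113, 0.993, 0.013, -0.044]
contact_force: [-1.0, -1.4, -0.1]
opening: 0.718
```

Emit:
{"api": "jog_arm", "payload": {"series": [[0,0,0,0],[0,0,0,0],[0,0,0.0,0],[0,0,0,0],[0,0,0,0],[0,0,-0.01,0],[0,0,-0.01,0],[0,0,-0.02,0]], "grip": 0.072}}

```text
time: 11.47
eef_pos: [0.5328, -0.2274, 0.0466]
tcp_rot: [0.113, 0.992, 0.016, -0.049]
contact_force: [-0.2, -0.9, -0.4]
opening: 0.842
```

```bash
python3 - <<'E'
from h import *
st(); snap('wrist','w10')
E
```

```text
t11.47 P [ 0.5328 -0.2274  0.0466] yaw2.9163 F [-0.2 -0.9 -0.4] op 0.0719 tilt [-0.094  0.042 -0.995]
```

View pics/w10.png

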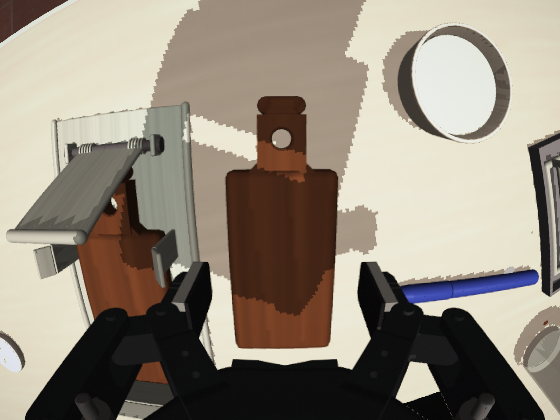

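Emit:
{"api": "jog_arm", "payload": {"series": [[0,0,-0.004,0],[0,0,-0.004,0],[0,0,-0.004,0],[0,0,-0.004,0],[0,0,-0.004,0],[0,0,-0.004,0],[0,0,-0.004,0],[0,0,-0.004,0]]}}

```text
time: 12.18
eef_pos: [0.54, -0.2315, 0.0885]
tcp_rot: [0.113, 0.993, 0.013, -0.043]
contact_force: [0.0, 0.0, -0.5]
opening: 0.843
```

```bash
python3 - <<'E'
from h import *
st(); print(pose()[3]['qpos'].round(3),pose()[3]['dq'].round(3))
E
```

```text
t12.18 P [ 0.54   -0.2315  0.0885] yaw2.9160 F [ 0.   0.  -0.5] op 0.0720 tilt [-0.083  0.035 -0.996]
[-0.571  0.313  1.848 -0.018  1.069 -1.907] [ 0.    -0.06  -0.026  0.001  0.094 -0.002]
```

Emit:
{"api": "jog_arm", "payload": {"series": [[0.004,0,0,0],[0.004,0,0,0],[0.004,0,0,0],[0.004,0,0,0],[0.004,0,0,0],[0.004,0,0,0],[0.004,0,0,0],[0.004,0,0,0]]}}

```text
time: 12.85
eef_pos: [0.5055, -0.2234, 0.0913]
tcp_rot: [0.113, 0.993, 0.013, -0.044]
contact_force: [-0.8, -0.8, -0.1]
opening: 0.84
```

```bash
python3 - <<'E'
from h import *
st(); print(pose()[3]['qpos'].round(3),pose()[3]['dq'].round(3))
E
```

```text
t12.85 P [ 0.5055 -0.2234  0.0913] yaw2.9162 F [-0.8 -0.8 -0.1] op 0.0717 tilt [-0.084  0.035 -0.996]
[-0.592  0.241  1.933 -0.02   1.057 -1.926] [-0.035 -0.111  0.13  -0.004 -0.016 -0.033]
```

```bash
cat >> h.py <<'E'
def slab(f,z,box,ang,vmin=25,L=0.115):
    """brown slab in wrist image f, box u0,v0,u1,v1; returns y-extent by x strip in frame rotated ang"""
    c=load(f); im=c['im']; hsv=cv2.cvtColor(im,cv2.COLOR_RGB2HSV)
    m=(((hsv[...,0]<14)|(hsv[...,0]>172))&(hsv[...,1]>110)&(hsv[...,2]>vmin)).astype(np.uint8)
    q=np.zeros_like(m); u0,v0,u1,v1=box; q[v0:v1,u0:u1]=m[v0:v1,u0:u1]
    k,l,s,_=cv2.connectedComponentsWithStats(q); i=1+s[1:,4].argmax(); ys,xs=np.nonzero(l==i)
    W=np.array([onz(c,u,v,z,True)[:2] for u,v in zip(xs,ys)])
    return W
def fit(W,ang0):
    best=None
    for ang in ang0+np.radians(np.arange(-4,4.01,.25)):
        ex=np.array([np.cos(ang),np.sin(ang)]);ey=np.array([-ex[1],ex[0]]); X=W@ex;Y=W@ey
        w=np.percentile(Y,99.5)-np.percentile(Y,.5)
        if best is None or w<best[0]: best=(w,ang,ex,ey,X,Y)
    w,ang,ex,ey,X,Y=best
    ylo,yhi=np.percentile(Y,[.5,99.5]); yc=(ylo+yhi)/2
    xs=np.arange(X.min(),X.max(),.002); wid=np.array([np.ptp(Y[(X>=a)&(X<a+.002)]) if ((X>=a)&(X<a+.002)).any() else 0 for a in xs])
    wide=xs[wid>0.045]
    print('ang',np.degrees(ang).round(2),'width',(yhi-ylo).round(4),'x tot',(X.max()-X.min()).round(4),'slab len',(wide[-1]+.002-wide[0]).round(4))
    far=ex*X.max()+ey*yc; near=ex*X.min()+ey*yc; sl=ex*wide[0]+ey*yc
    print('slabend',far.round(4),'handle end',near.round(4),'slabstart',sl.round(4),'ctr from slabend',(far-ex*.0575).round(4),'ctr from start',(sl+ex*.0575).round(4))
E
python3 - <<'E'
from h import *
W=slab('w10',.014,(215,85,345,352),-.22); fit(W,-.2)
E
```

```text
ang -12.96 width 0.0589 x tot 0.1511 slab len 0.114
slabend [ 0.5942 -0.243 ] handle end [ 0.4469 -0.2091] slabstart [ 0.484  -0.2176] ctr from slabend [ 0.5382 -0.2301] ctr from start [ 0.54   -0.2305]
```

```bash
python3 - <<'E'
from h import *
plan([0.532,-0.2285,0.03],2.915,8)
E
```

```text
rows [[-0.0034, 0.0001, 0.0077, 0.0], [-0.0034, 0.0001, 0.0077, 0.0], [-0.0034, 0.0001, 0.0077, 0.0], [-0.0034, 0.0001, 0.0077, 0.0], [-0.0034, 0.0001, 0.0077, 0.0], [-0.0034, 0.0001, 0.0077, 0.0], [-0.0034, 0.0001, 0.0077, 0.0], [-0.0034, 0.0001, 0.0077, 0.0]]
max [0.0034 0.0001 0.0077 0.    ]
```

```bash
cat >> h.py <<'E'
from scipy.spatial.transform import Rotation as Ro
def plan(T,yaw=None,n=8):
    P,y,M,s=pose(); d=(np.array(T)-P)/n
    sp=0 if yaw is None else -((yaw-y+np.pi)%(2*np.pi)-np.pi)/n
    rows=[]
    for i in range(n):
        v=(M@Ro.from_rotvec([0,0,sp*i]).as_matrix()).T@d
        rows.append([round(float(a),4) for a in v]+[round(float(sp),3)])
    print('d',(d*n).round(4)); print('rows',rows[:1] if abs(sp)<.005 else rows)
E
python3 - <<'E'
from h import *
plan([0.532,-0.2285,0.03],2.915,8)
E
```

```text
d [ 0.0265 -0.0051 -0.0613]
rows [[-0.004, -0.0, 0.0073, 0.0]]
```

Emit:
{"api": "jog_arm", "payload": {"series": [[-0.004,0,0.007,0],[-0.004,0,0.007,0],[-0.004,0,0.007,0],[-0.004,0,0.007,0],[-0.004,0,0.007,0],[-0.004,0,0.007,0],[-0.004,0,0.007,0],[-0.004,0,0.004,0]]}}

```text
time: 13.52
eef_pos: [0.534, -0.2289, 0.0294]
tcp_rot: [0.113, 0.993, 0.013, -0.044]
contact_force: [-0.1, 0.5, 0.2]
opening: 0.841
```

```bash
python3 - <<'E'
from h import *
st()
plan([0.532,-0.2285,0.0085],2.915,5)
E
```

```text
t13.52 P [ 0.534  -0.2289  0.0294] yaw2.9158 F [-0.1  0.5  0.2] op 0.0718 tilt [-0.084  0.036 -0.996]
d [-0.002   0.0004 -0.0209]
rows [[0.0, -0.0001, 0.0042, 0.0]]
```

Emit:
{"api": "jog_arm", "payload": {"series": [[0,0,0.004,0],[0,0,0.004,0],[0,0,0.004,0],[0,0,0.004,0],[0,0,0.004,0],[0,0,0,0],[0,0,0,0],[0,0,0,0]]}}

```text
time: 14.18
eef_pos: [0.5341, -0.2289, 0.0102]
tcp_rot: [0.113, 0.993, 0.012, -0.044]
contact_force: [0.0, 0.6, -0.8]
opening: 0.841
```

Emit:
{"api": "jog_arm", "payload": {"series": [[0,0,0,0],[0,0,0,0],[0,0,0,0],[0,0,0,0],[0,0,0,0],[0,0,0,0],[0,0,0,0],[0,0,0,0]], "grip": 0.055, "grip_force": 60}}

```text
time: 14.85
eef_pos: [0.5346, -0.2294, 0.0108]
tcp_rot: [0.113, 0.993, 0.012, -0.043]
contact_force: [-0.5, 0.4, 1.2]
opening: 0.704
```

```bash
python3 - <<'E'
from h import *
st(); snap('wrist','w11')
plan([0.532,-0.2285,0.10],2.915,8)
E
```

```text
t14.85 P [ 0.5346 -0.2294  0.0108] yaw2.9153 F [-0.5  0.4  1.2] op 0.0601 tilt [-0.082  0.033 -0.996]
d [-0.0026  0.0009  0.0892]
rows [[0.0013, 0.0002, -0.0111, 0.0]]
```

View pics/w11.png

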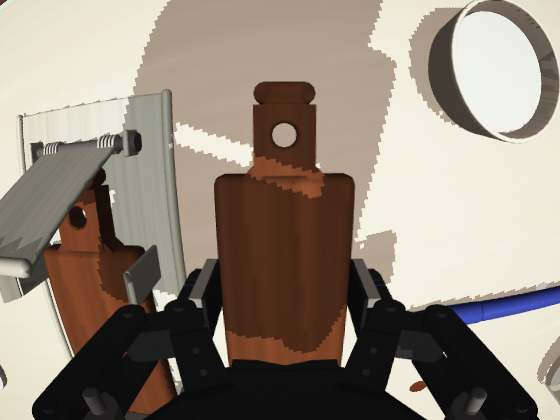

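Emit:
{"api": "jog_arm", "payload": {"series": [[0,0,-0.006,0],[0.001,0,-0.01,0],[0.001,0,-0.012,0],[0.001,0,-0.012,0],[0.001,0,-0.012,0],[0.001,0,-0.012,0],[0.001,0,-0.012,0],[0.001,0,-0.008,0]]}}

```text
time: 15.57
eef_pos: [0.5328, -0.2297, 0.101]
tcp_rot: [0.113, 0.992, 0.013, -0.045]
contact_force: [0.8, 0.4, 0.2]
opening: 0.706
```

```bash
python3 - <<'E'
from h import *
st(); snap('wrist','w12'); P=pose()[0]
W=slab('w12',P[2]-.0108+.014,(190,70,380,360),-.22); fit(W,-.2); print(P)
c=load('w12')
plan([0.5846,-0.3421,0.115],2.934,14)
E
```

```text
t15.57 P [ 0.5328 -0.2297  0.101 ] yaw2.9155 F [0.8 0.4 0.2] op 0.0603 tilt [-0.086  0.036 -0.996]
ang -12.71 width 0.0576 x tot 0.1331 slab len 0.096
slabend [ 0.5757 -0.2401] handle end [ 0.4459 -0.2108] slabstart [ 0.481  -0.2187] ctr from slabend [ 0.5196 -0.2274] ctr from start [ 0.5371 -0.2314]
[ 0.53384504 -0.23028352  0.10286091]
d [ 0.0508 -0.1118  0.0121]
rows [[-0.0052, -0.007, -0.0014, -0.001]]
```

View pics/w12.png

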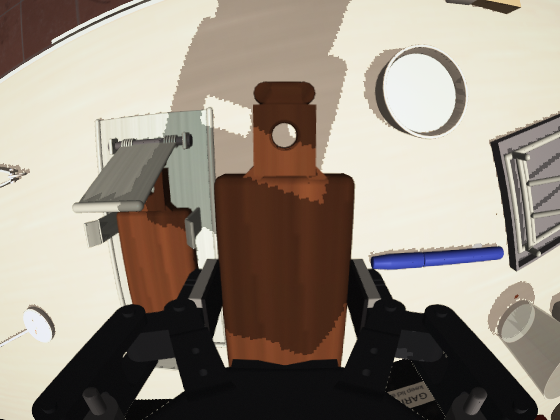

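```bash
python3 - <<'E'
from h import *
c=load('w12'); a=np.radians(-11.9); ex=np.array([np.cos(a),np.sin(a)]);ey=np.array([-ex[1],ex[0]]); O=np.array([.5323,-.3311])
for n,q,z in [('gate L',(76,208),.08),('gate R',(144,207),.08),('base',(97,120),.005),('base',(214,110),.005),('b0 slab start L',(120,210),.019),('b0 start R',(191,208),.019)]:
    X=onz(c,*q,z,True)[:2]; print(n,X.round(4),'holder',((X-O)@ex).round(4),((X-O)@ey).round(4))
im=c['im'][90:270,65:225,::-1]; cv2.imwrite('pics/z12.png',cv2.resize(im,None,fx=3.3,fy=3.3,interpolation=cv2.INTER_CUBIC))
E
```

```text
gate L [ 0.4755 -0.34  ] holder -0.0538 -0.0204
gate R [ 0.4854 -0.2954] holder -0.0533 0.0252
base [ 0.4168 -0.354 ] holder -0.1083 -0.0463
base [ 0.4383 -0.2588] holder -0.1069 0.0513
b0 slab start L [ 0.4902 -0.3464] holder -0.0381 -0.0236
b0 start R [ 0.5018 -0.2899] holder -0.0383 0.034
```

View pics/z12.png

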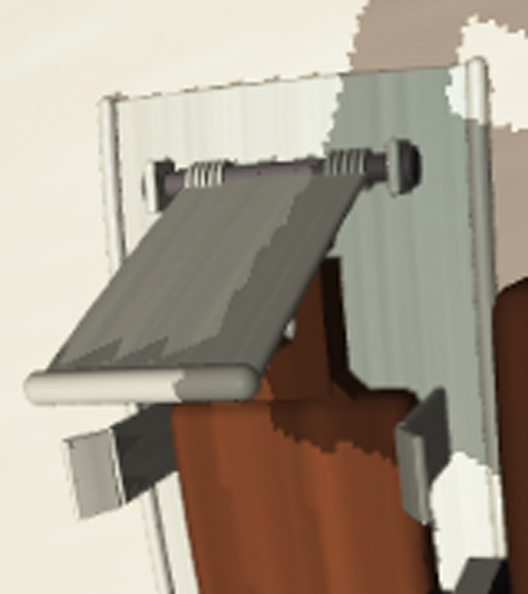

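```bash
python3 - <<'E'
from h import *
c=load('top0'); a=np.radians(-11.9); ex=np.array([np.cos(a),np.sin(a)]);ey=np.array([-ex[1],ex[0]]); O=np.array([.5323,-.3311])
for n,q,z in [('base',(168,70),.005),('base',(388,97),.005),('base',(350,527),.005),('base',(133,500),.005),('gate L',(238,360),.08),('gate R',(350,375),.08),('slab',(216,97),.019),('slab',(343,110),.019),('slab',(329,352),.019),('slab',(197,338),.019)]:
    X=onz(c,q[0]/5.4+340,q[1]/5.4+170,z)[:2]; print(n,X.round(4),'holder',((X-O)@ex).round(4),((X-O)@ey).round(4))
E
```

```text
base [ 0.6279 -0.3013] holder 0.0874 0.0489
base [ 0.6064 -0.3998] holder 0.0867 -0.0519
base [ 0.414  -0.3538] holder -0.1111 -0.0466
base [ 0.4339 -0.2604] holder -0.1108 0.0489
gate L [ 0.4819 -0.2961] holder -0.0565 0.0238
gate R [ 0.4717 -0.3412] holder -0.0572 -0.0224
slab [ 0.6097 -0.3179] holder 0.073 0.0289
slab [ 0.5987 -0.374 ] holder 0.0738 -0.0283
slab [ 0.49   -0.3518] holder -0.0371 -0.029
slab [ 0.5012 -0.2948] holder -0.0379 0.0291
```

Emit:
{"api": "jog_arm", "payload": {"series": [[-0.004,-0.005,-0.002,-0.002],[-0.005,-0.008,-0.002,-0.002],[-0.005,-0.008,-0.002,-0.002],[-0.005,-0.008,-0.002,-0.002],[-0.005,-0.008,-0.002,-0.002],[-0.005,-0.008,-0.002,-0.002],[-0.005,-0.008,-0.002,-0.002],[-0.005,-0.008,-0.002,-0.002]]}}

```text
time: 16.28
eef_pos: [0.561, -0.3048, 0.1135]
tcp_rot: [0.104, 0.993, 0.013, -0.045]
contact_force: [-0.2, -0.8, -0.7]
opening: 0.702
```

```bash
python3 - <<'E'
from h import *
st()
plan([0.5847,-0.3416,0.115],2.934,7)
E
```

```text
t16.28 P [ 0.561  -0.3048  0.1135] yaw2.9335 F [-0.2 -0.8 -0.7] op 0.0600 tilt [-0.086  0.036 -0.996]
d [ 0.0237 -0.0368  0.0015]
rows [[-0.0044, -0.0044, -0.0007, -0.0]]
```

Emit:
{"api": "jog_arm", "payload": {"series": [[-0.004,-0.004,-0.001,0],[-0.004,-0.004,-0.001,0],[-0.004,-0.004,-0.001,0],[-0.004,-0.004,-0.001,0],[-0.004,-0.004,-0.001,0],[-0.004,-0.004,-0.001,0],[-0.004,-0.003,-0.001,0],[0,0,0,0]]}}

```text
time: 16.95
eef_pos: [0.5861, -0.3428, 0.1171]
tcp_rot: [0.105, 0.993, 0.013, -0.045]
contact_force: [0.0, -0.5, -1.5]
opening: 0.705
```

```bash
python3 - <<'E'
from h import *
st(); snap('wrist','w13'); plan([0.5847,-0.3416,0.072],2.934,7)
E
```

```text
t16.95 P [ 0.5861 -0.3428  0.1171] yaw2.9323 F [ 0.  -0.5 -1.5] op 0.0602 tilt [-0.087  0.036 -0.996]
d [-0.0011  0.0008 -0.045 ]
rows [[-0.0004, -0.0, 0.0064, -0.0]]
```

View pics/w13.png

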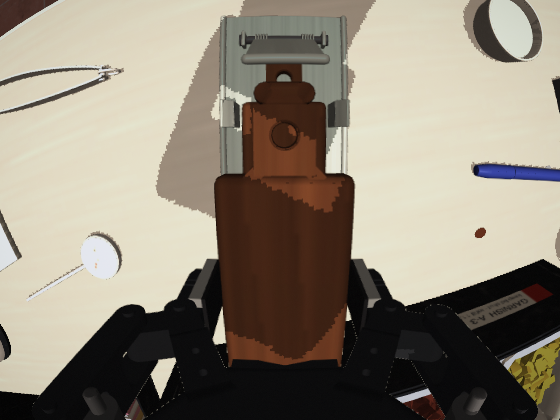

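Emit:
{"api": "jog_arm", "payload": {"series": [[-0.0005,0,0.006,0],[-0.0005,0,0.007,0],[-0.0005,0,0.007,0],[-0.0005,0,0.007,0],[0,0,0.006,0],[0,0,0.005,0],[0,0,0.004,0],[0,0,0,0]]}}

```text
time: 17.67
eef_pos: [0.5824, -0.3388, 0.0685]
tcp_rot: [0.104, 0.993, 0.015, -0.047]
contact_force: [-0.2, -0.7, -0.7]
opening: 0.706
```

```bash
python3 - <<'E'
from h import *
st(); snap('wrist','w14'); a=np.radians(-11.9); ex=np.array([np.cos(a),np.sin(a)]); 
T=np.array([.5323,-.3311])+ex*(.0185-.0045); print(T); plan([*T,0.072],2.934,8)
E
```

```text
t17.67 P [ 0.5824 -0.3388  0.0685] yaw2.9337 F [-0.2 -0.7 -0.7] op 0.0603 tilt [-0.091  0.04  -0.995]
[ 0.54599913 -0.33398686]
d [-0.0365  0.0049  0.0032]
rows [[0.0046, -0.0003, 0.0, -0.0]]
```

View pics/w14.png

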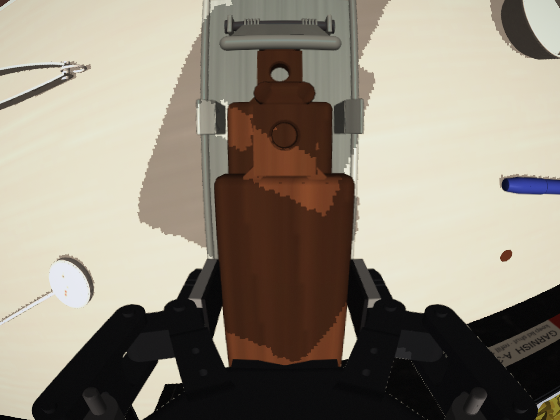

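Emit:
{"api": "jog_arm", "payload": {"series": [[0.003,-0.002,-0.001,0],[0.004,-0.001,-0.001,0],[0.005,0,0,0],[0.005,0,0,0],[0.005,0,0,0],[0.005,0,0,0],[0.005,0,0,0],[0.004,0,0,0]]}}

```text
time: 18.38
eef_pos: [0.5473, -0.3359, 0.0789]
tcp_rot: [0.105, 0.994, 0.013, -0.042]
contact_force: [1.4, -0.4, -0.8]
opening: 0.703
```

```bash
python3 - <<'E'
from h import *
st(); snap('wrist','w15'); 
plan([0.546,-.334,0.072],2.934,8)
E
```

```text
t18.38 P [ 0.5473 -0.3359  0.0789] yaw2.9323 F [ 1.4 -0.4 -0.8] op 0.0600 tilt [-0.081  0.034 -0.996]
d [-0.0007  0.0018 -0.0069]
rows [[0.0001, 0.0002, 0.0009, -0.0]]
```

View pics/w15.png

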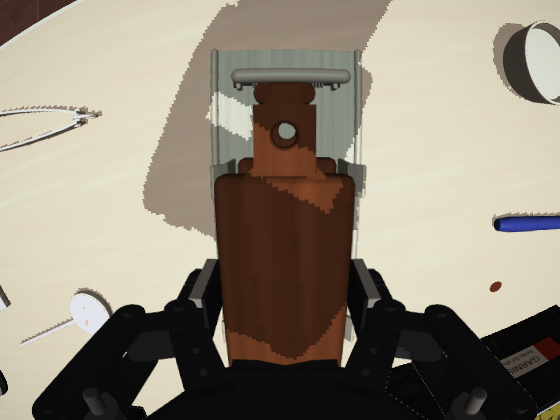

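Emit:
{"api": "jog_arm", "payload": {"series": [[0,0.001,0.002,0],[0,0.001,0.002,0],[0.0003,0,0.003,0],[0.0003,0,0.003,0],[0.0003,0,0.003,0],[0,0,0.003,0],[0,0,0.002,0],[0,0,0,0]]}}

```text
time: 19.1
eef_pos: [0.546, -0.334, 0.0603]
tcp_rot: [0.104, 0.994, 0.011, -0.04]
contact_force: [2.0, -1.0, 1.1]
opening: 0.707
```

```bash
python3 - <<'E'
from h import *
st(); snap('wrist','w16'); 
plan([0.546,-.334,0.035],2.934,8)
E
```

```text
t19.10 P [ 0.546  -0.334   0.0603] yaw2.9333 F [ 2.  -1.   1.1] op 0.0604 tilt [-0.078  0.03  -0.997]
d [-0.0001  0.0001 -0.0255]
rows [[-0.0003, -0.0, 0.0032, -0.0]]
```

View pics/w16.png

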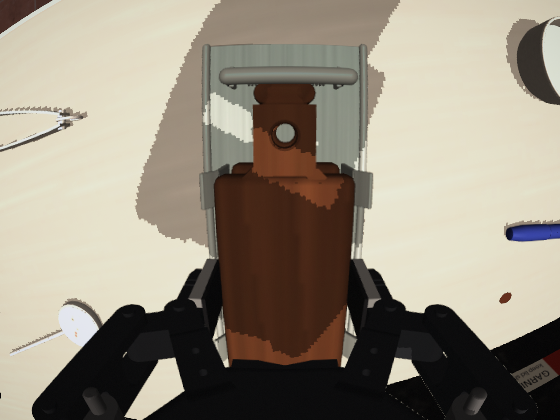

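Emit:
{"api": "jog_arm", "payload": {"series": [[0,0,0.003,0],[-0.0003,0.0003,0.003,0],[-0.0003,0.0003,0.003,0],[-0.0003,0,0.003,0],[-0.0003,0,0.003,0],[-0.0003,0,0.003,0],[0,0,0.003,0],[0,0,0,0]]}}

```text
time: 19.82
eef_pos: [0.5462, -0.3341, 0.0459]
tcp_rot: [0.104, 0.994, 0.011, -0.042]
contact_force: [0.2, -0.0, 0.0]
opening: 0.703
```

```bash
python3 - <<'E'
from h import *
st(); snap('wrist','w17'); 
plan([0.546,-.334,0.030],2.934,8)
E
```

```text
t19.82 P [ 0.5462 -0.3341  0.0459] yaw2.9344 F [ 0.2 -0.   0. ] op 0.0600 tilt [-0.081  0.031 -0.996]
d [-0.0003  0.0001 -0.0159]
rows [[-0.0001, -0.0, 0.002, 0.0]]
```

View pics/w17.png

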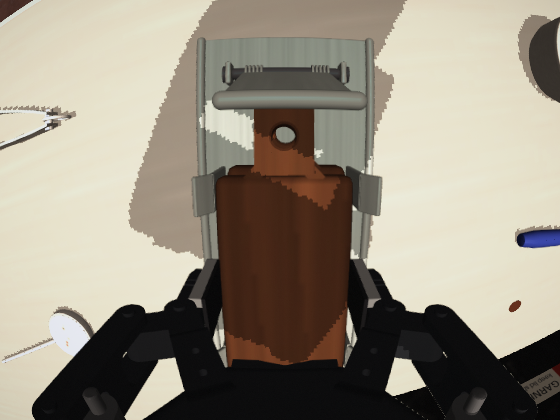

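Emit:
{"api": "jog_arm", "payload": {"series": [[0,0,0.003,0],[0,0,0.003,0],[0,0,0.003,0],[0,0,0.002,0],[0,0,0.002,0],[0,0,0.001,0],[0,0,0,0],[0,0,0,0]]}}

```text
time: 20.53
eef_pos: [0.5455, -0.334, 0.0421]
tcp_rot: [0.104, 0.994, 0.012, -0.043]
contact_force: [0.2, 0.1, 2.8]
opening: 0.704
```

```bash
python3 - <<'E'
from h import *
st(); snap('scene','s17')
s=load('s17')['im'][...,::-1]; cv2.imwrite('pics/z17.png',s[150:300,260:460].repeat(4,0).repeat(4,1))
E
```

```text
t20.53 P [ 0.5455 -0.334   0.0421] yaw2.9340 F [0.2 0.1 2.8] op 0.0601 tilt [-0.083  0.033 -0.996]
```

```bash
python3 - <<'E'
from h import *
snap('wrist','w18'); snap('top','t18')
im=load('t18')['im'][170:280,340:440,::-1]
cv2.imwrite('pics/z18.png',cv2.resize(im,None,fx=5.4,fy=5.4,interpolation=cv2.INTER_CUBIC))
E
```

```text
(no output)
```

View pics/w18.png

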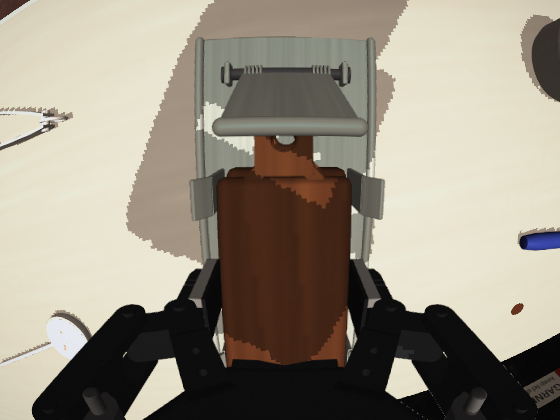

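View pics/z17.png

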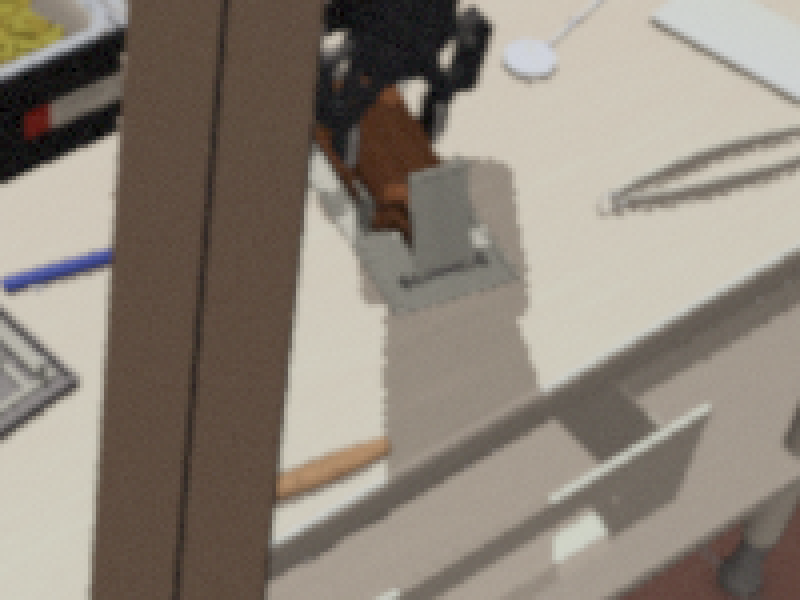

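View pics/s17.png

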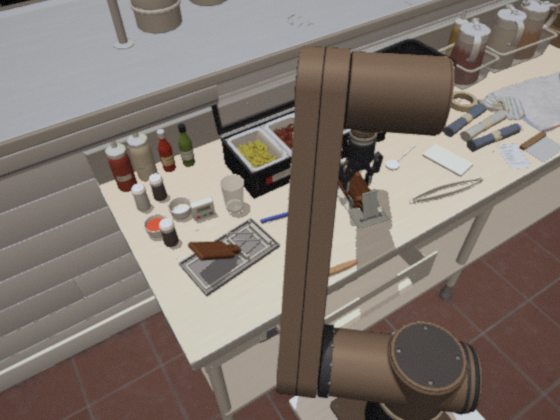

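```bash
python3 - <<'E'
from h import *
ims=[np.clip(load(f)['im'][120:375,190:380,::-1].astype(float)*1.8,0,255).astype(np.uint8) for f in ('w13','w17','w18')]
cv2.imwrite('pics/z19.png',cv2.resize(np.hstack(ims),None,fx=1.4,fy=1.4,interpolation=cv2.INTER_CUBIC))
im=load('w18')['im'];
E
```

```text
(no output)
```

View pics/z19.png

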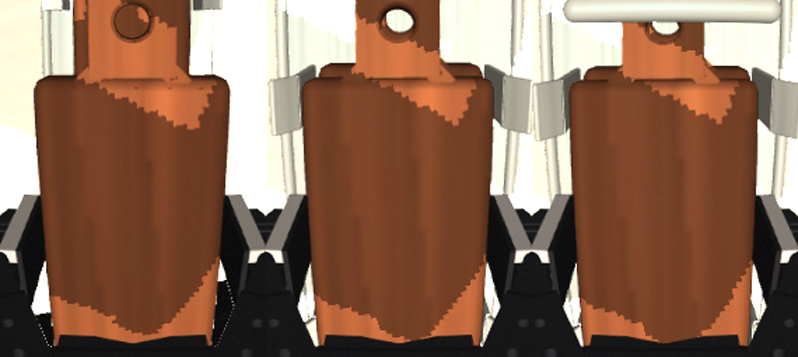

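View pics/z18.png

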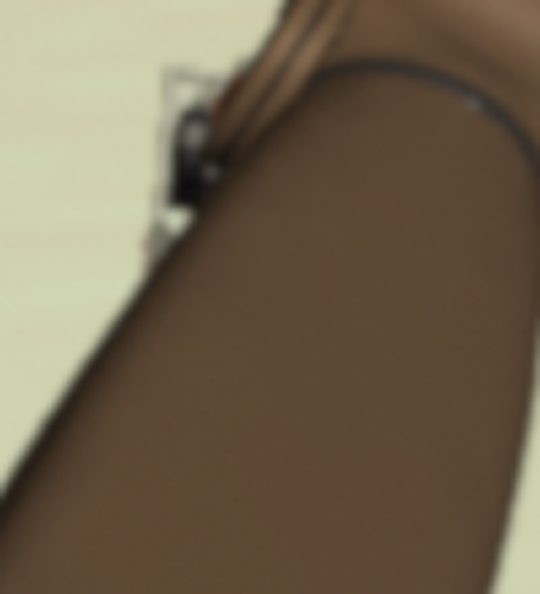

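Emit:
{"api": "jog_arm", "payload": {"series": [[0.001,0,-0.003,0],[0.002,0,-0.002,0],[0.002,0,0,0],[0,0,0,0],[0,0,0,0],[0,0,0.002,0],[0,0,0.003,0],[0,0,0.003,0]]}}

```text
time: 21.35
eef_pos: [0.5428, -0.3336, 0.0383]
tcp_rot: [0.104, 0.994, 0.011, -0.039]
contact_force: [4.7, -0.1, 1.7]
opening: 0.703
```

```bash
python3 - <<'E'
from h import *
st(); snap('wrist','w19')
E
```

```text
t21.35 P [ 0.5428 -0.3336  0.0383] yaw2.9331 F [ 4.7 -0.1  1.7] op 0.0600 tilt [-0.076  0.03  -0.997]
```

View pics/w19.png

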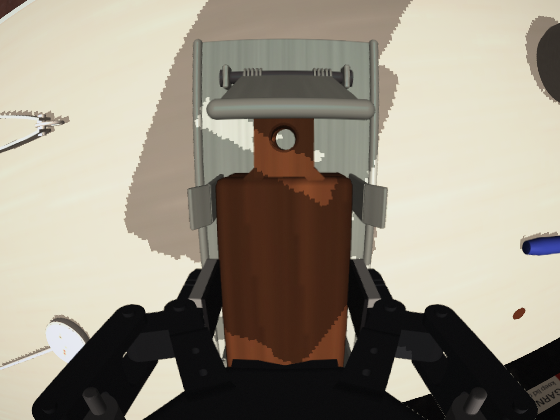

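Emit:
{"api": "jog_arm", "payload": {"series": [[0,0,0.003,0],[0,0,0.003,0],[0,0,0.003,0],[0,0,0.003,0],[0,0,0.003,0],[0,0,0.002,0],[0,0,0,0],[0,0,0,0]]}}

```text
time: 22.07
eef_pos: [0.5444, -0.3346, 0.0313]
tcp_rot: [0.104, 0.994, 0.011, -0.041]
contact_force: [3.7, 0.7, 2.5]
opening: 0.701
```

```bash
python3 - <<'E'
from h import *
st(); snap('wrist','w20')
ims=[np.clip(load(f)['im'][60:375,190:380,::-1].astype(float)*1.8,0,255).astype(np.uint8) for f in ('w18','w19','w20')]
cv2.imwrite('pics/z20.png',cv2.resize(np.hstack(ims),None,fx=1.4,fy=1.4,interpolation=cv2.INTER_CUBIC))
E
```

```text
t22.07 P [ 0.5444 -0.3346  0.0313] yaw2.9340 F [3.7 0.7 2.5] op 0.0598 tilt [-0.079  0.03  -0.996]
```

View pics/z20.png

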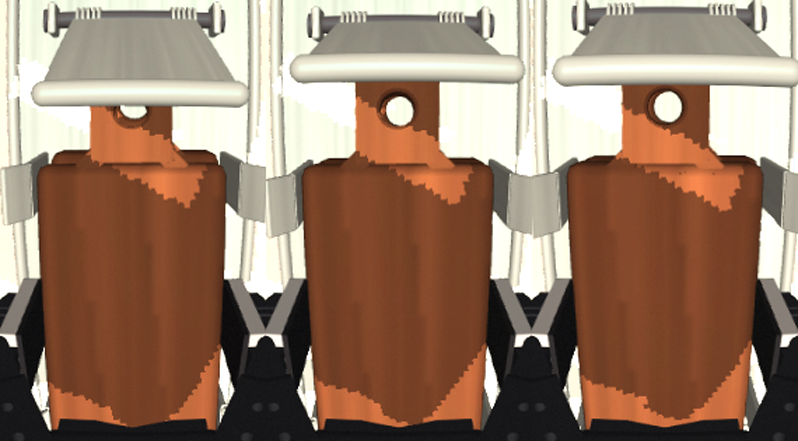

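Emit:
{"api": "jog_arm", "payload": {"series": [[0,0,0.003,0],[0,0,0.003,0],[0,0,0,0],[0,0,0,0],[0,0,0,0],[0,0,0,0],[0,0,0,0],[0,0,0,0]], "grip_force": 20}}

```text
time: 22.78
eef_pos: [0.5446, -0.3347, 0.0304]
tcp_rot: [0.104, 0.994, 0.011, -0.042]
contact_force: [3.9, -0.2, 4.2]
opening: 0.703
```

Emit:
{"api": "jog_arm", "payload": {"series": [[0,0,0,0],[0,0,0,0],[0,0,0,0],[0,0,0,0],[0,0,0,0],[0,0,0,0],[0,0,0,0],[0,0,0,0]], "grip": 0.07}}

```text
time: 23.45
eef_pos: [0.537, -0.3314, 0.0226]
tcp_rot: [0.103, 0.993, 0.015, -0.051]
contact_force: [-0.2, 0.6, -0.2]
opening: 0.817
```

```bash
python3 - <<'E'
from h import *
st(); snap('wrist','w21')
E
```

```text
t23.45 P [ 0.537  -0.3314  0.0226] yaw2.9361 F [-0.2  0.6 -0.2] op 0.0698 tilt [-0.099  0.041 -0.994]
```

View pics/w21.png

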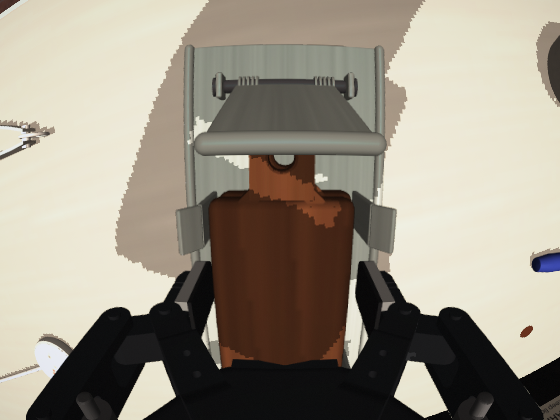

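Emit:
{"api": "jog_arm", "payload": {"series": [[0,0,-0.004,0],[0.001,0,-0.008,0],[0.001,0,-0.012,0],[0.001,0,-0.014,0],[0.001,0,-0.014,0],[0.001,0,-0.014,0],[0.001,0,-0.014,0],[0,0,-0.014,0]]}}

```text
time: 24.17
eef_pos: [0.5402, -0.3337, 0.1257]
tcp_rot: [0.103, 0.993, 0.015, -0.052]
contact_force: [0.2, -0.2, -0.7]
opening: 0.818
```

```bash
python3 - <<'E'
from h import *
st(); snap('wrist','w22')
im=load('w22')['im'][:,150:420,::-1]; cv2.imwrite('pics/z22.png',cv2.resize(np.clip(im.astype(float)*1.5,0,255).astype(np.uint8),None,fx=1.42,fy=1.42))
E
```

```text
t24.17 P [ 0.5402 -0.3337  0.1257] yaw2.9363 F [ 0.2 -0.2 -0.7] op 0.0698 tilt [-0.1    0.041 -0.994]
```

View pics/z22.png

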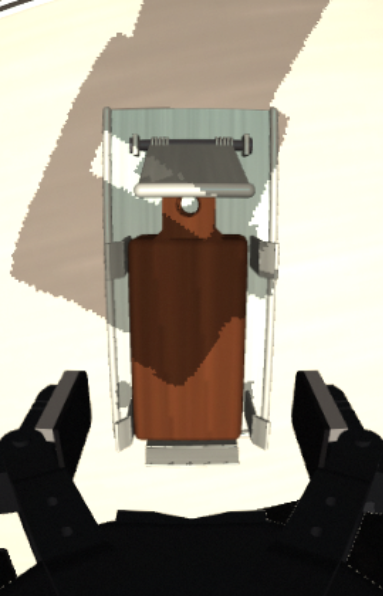

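```bash
python3 - <<'E'
from h import *
W=slab('w22',.033,(230,140,340,320),-.2); fit(W,-.2)
c=load('w22'); q=lambda u,v:(u/1.42+150,v/1.42)
for n,p,z in [('bs',(146,448),.046),('bs',(238,446),.046),('gate',(136,190),.08),('gate',(254,190),.08),('guide',(130,243),.033),('guide',(248,243),.033)]:
    print(n,onz(c,*q(*p),z,True).round(4))
plan([0.545,0.08,0.25],1.714,24)
E
```

```text
ang -12.21 width 0.0595 x tot 0.1333 slab len 0.116
slabend [ 0.6074 -0.3489] handle end [ 0.4771 -0.3207] slabstart [ 0.4947 -0.3245] ctr from slabend [ 0.5512 -0.3368] ctr from start [ 0.5509 -0.3367]
bs [ 0.6008 -0.3703  0.046 ]
bs [ 0.6105 -0.3212  0.046 ]
gate [ 0.4689 -0.3406  0.08  ]
gate [ 0.4785 -0.2946  0.08  ]
guide [ 0.4927 -0.3538  0.033 ]
guide [ 0.5051 -0.2955  0.033 ]
d [0.0027 0.4153 0.12  ]
rows [[0.0039, 0.017, -0.0044, 0.051], [0.0048, 0.0168, -0.0044, 0.051], [0.0056, 0.0166, -0.0044, 0.051], [0.0064, 0.0162, -0.0044, 0.051], [0.0073, 0.0159, -0.0044, 0.051], [0.0081, 0.0155, -0.0044, 0.051], [0.0088, 0.0151, -0.0044, 0.051], [0.0096, 0.0146, -0.0044, 0.051], [0.0103, 0.0141, -0.0044, 0.051], [0.011, 0.0136, -0.0044, 0.051], [0.0117, 0.013, -0.0044, 0.051], [0.0124, 0.0124, -0.0044, 0.051], [0.013, 0.0117, -0.0044, 0.051], [0.0135, 0.011, -0.0044, 0.051], [0.0141, 0.0103, -0.0044, 0.051], [0.0146, 0.0096, -0.0044, 0.051], [0.0151, 0.0088, -0.0044, 0.051], [0.0155, 0.0081, -0.0044, 0.051], [0.0159, 0.0073, -0.0044, 0.051], [0.0162, 0.0065, -0.0044, 0.051], [0.0166, 0.0056, -0.0044, 0.051], [0.0168, 0.0048, -0.0044, 0.051], [0.017, 0.0039, -0.0044, 0.051], [0.0172, 0.003, -0.0044, 0.051]]
```

Emit:
{"api": "jog_arm", "payload": {"series": [[0.006,0.024,-0.008,0.076],[0.008,0.025,-0.008,0.076],[0.01,0.024,-0.008,0.076],[0.012,0.023,-0.008,0.076],[0.013,0.022,-0.008,0.076],[0.015,0.021,-0.008,0.076],[0.016,0.02,-0.008,0.076],[0.018,0.019,-0.008,0.076]]}}

```text
time: 24.88
eef_pos: [0.5464, -0.1304, 0.2143]
tcp_rot: [0.413, 0.91, -0.004, -0.042]
contact_force: [0.4, 0.1, -0.2]
opening: 0.818
```

```bash
python3 - <<'E'
from h import *
st()
plan([0.535,0.1,0.22],1.714,8)
E
```

```text
t24.88 P [ 0.5464 -0.1304  0.2143] yaw2.2885 F [ 0.4  0.1 -0.2] op 0.0698 tilt [-0.08   0.027 -0.996]
d [-0.0114  0.2304  0.0057]
rows [[0.0226, 0.0179, 0.0002, 0.072], [0.0239, 0.0162, 0.0002, 0.072], [0.025, 0.0145, 0.0002, 0.072], [0.0259, 0.0126, 0.0002, 0.072], [0.0268, 0.0107, 0.0002, 0.072], [0.0275, 0.0088, 0.0002, 0.072], [0.028, 0.0068, 0.0002, 0.072], [0.0284, 0.0048, 0.0002, 0.072]]
```

Emit:
{"api": "jog_arm", "payload": {"series": [[0.023,0.018,0,0.074],[0.024,0.016,0,0.074],[0.025,0.014,0,0.074],[0.026,0.012,0,0.074],[0.027,0.011,0,0.074],[0.027,0.009,0,0.072],[0.024,0.006,0,0.05],[0,0,0,0]], "grip": 0.085}}

```text
time: 25.55
eef_pos: [0.5401, 0.0798, 0.2335]
tcp_rot: [0.632, 0.775, -0.009, -0.03]
contact_force: [-0.1, -0.4, 0.1]
opening: 1.001
```

```bash
python3 - <<'E'
from h import *
st(); snap('wrist','w23'); snap('top','t23')
E
```

```text
t25.55 P [0.5401 0.0798 0.2335] yaw1.7725 F [-0.1 -0.4  0.1] op 0.0855 tilt [-0.058  0.024 -0.998]
```

View pics/w23.png

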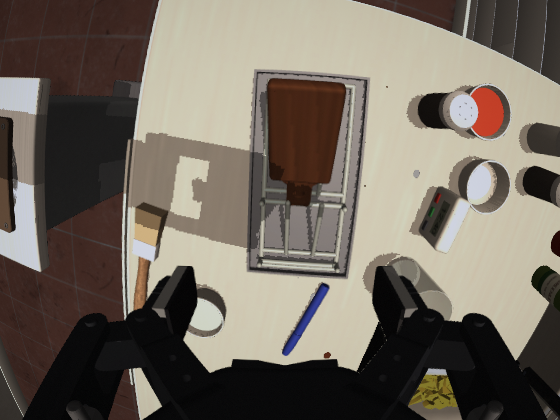

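View pics/t23.png

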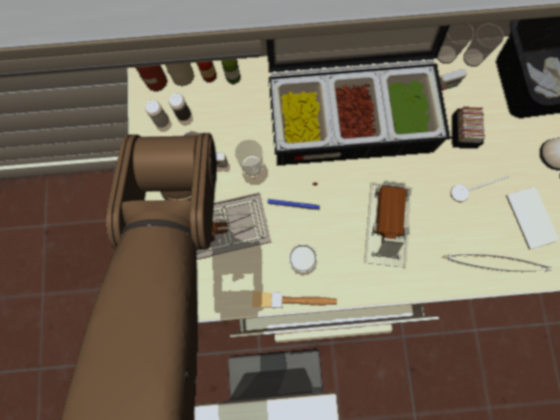

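```bash
python3 - <<'E'
from h import *
c=load('w23'); im=c['im'][70:215,245:370,::-1]
cv2.imwrite('pics/z23.png',cv2.resize(np.clip(im.astype(float)*1.8,0,255).astype(np.uint8),None,fx=4,fy=4,interpolation=cv2.INTER_CUBIC))
E
```

```text
(no output)
```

View pics/z23.png

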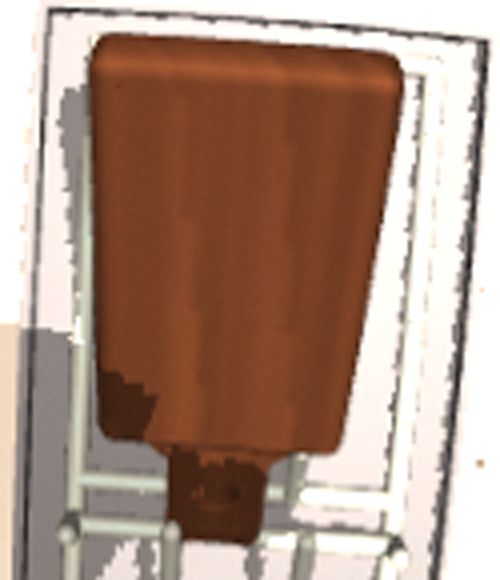

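```bash
python3 - <<'E'
from h import *
c=load('w23'); q=lambda u,v:(u/4+245,v/4+70)
Hl,Hr=[onz(c,*q(*p),.118,True) for p in [(92,70),(402,85)]]; Ll,Lr=[onz(c,*q(*p),.046,True) for p in [(100,440),(338,453)]]
for n,x in zip(['Hl','Hr','Ll','Lr'],[Hl,Hr,Ll,Lr]): print(n,x.round(4))
print('widths',np.linalg.norm(Hl-Hr),np.linalg.norm(Ll-Lr)); d=(Hl+Hr-Ll-Lr)/2; print('len',np.linalg.norm(d),'ang',np.degrees(np.arctan2(d[1],d[0])),np.degrees(np.arctan2(*(Hr-Hl)[[1,0]]))+90,'mid top',(Hl+Hr+Ll+Lr)/4)
E
```

```text
Hl [0.5026 0.1702 0.118 ]
Hr [0.5603 0.1799 0.118 ]
Ll [0.5143 0.0843 0.046 ]
Lr [0.5737 0.0939 0.046 ]
widths 0.05851479666040725 0.060146267062930185
len 0.11282583028816279 ang 98.26900010834282 99.54843621118518 mid top [0.53773144 0.13209463 0.082     ]
```

```bash
python3 - <<'E'
from h import *
plan([0.5376,0.1333,0.13],1.719,7)
E
```

```text
d [-0.0029  0.0565 -0.1033]
rows [[0.0075, 0.002, 0.0149, 0.008], [0.0075, 0.0019, 0.0149, 0.008], [0.0075, 0.0019, 0.0149, 0.008], [0.0075, 0.0018, 0.0149, 0.008], [0.0076, 0.0018, 0.0149, 0.008], [0.0076, 0.0017, 0.0149, 0.008], [0.0076, 0.0017, 0.0149, 0.008]]
```

Emit:
{"api": "jog_arm", "payload": {"series": [[0.008,0.002,0.013,0.008],[0.008,0.002,0.014,0.008],[0.008,0.002,0.014,0.008],[0.007,0.002,0.014,0.008],[0.007,0.002,0.014,0.008],[0.007,0.002,0.014,0.008],[0.007,0.002,0.014,0.006],[0,0,0,0]]}}

```text
time: 26.32
eef_pos: [0.5403, 0.1269, 0.1297]
tcp_rot: [0.658, 0.753, -0.011, -0.028]
contact_force: [-0.9, 0.4, -0.6]
opening: 0.998
```

```bash
python3 - <<'E'
from h import *
st(); snap('wrist','w24'); plan([0.5376,0.1333,0.0715],1.719,8)
E
```

```text
t26.32 P [0.5403 0.1269 0.1297] yaw1.7043 F [-0.9  0.4 -0.6] op 0.0852 tilt [-0.056  0.02  -0.998]
d [-0.0033  0.0069 -0.0594]
rows [[0.0007, 0.0001, 0.0075, -0.002]]
```

View pics/w24.png

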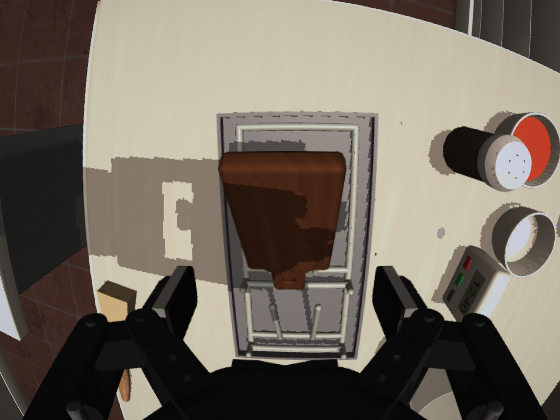

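Emit:
{"api": "jog_arm", "payload": {"series": [[0.001,0,0.006,-0.002],[0.001,0,0.008,-0.002],[0.001,0,0.008,-0.002],[0.001,0,0.008,-0.002],[0.001,0,0.008,-0.002],[0.001,0,0.008,-0.002],[0,0,0.007,0],[0,0,0,0]], "grip": 0.076}}

```text
time: 27.03
eef_pos: [0.5392, 0.131, 0.0755]
tcp_rot: [0.654, 0.756, -0.009, -0.025]
contact_force: [-0.2, -0.7, -0.5]
opening: 0.89
```

```bash
python3 - <<'E'
from h import *
st(); snap('wrist','w25'); plan([0.5376,0.1333,0.0715],1.719,3)
E
```

```text
t27.03 P [0.5392 0.131  0.0755] yaw1.7145 F [-0.2 -0.7 -0.5] op 0.0760 tilt [-0.05   0.019 -0.999]
d [-0.0019  0.0023 -0.0046]
rows [[0.0008, -0.0004, 0.0016, -0.001]]
```

View pics/w25.png

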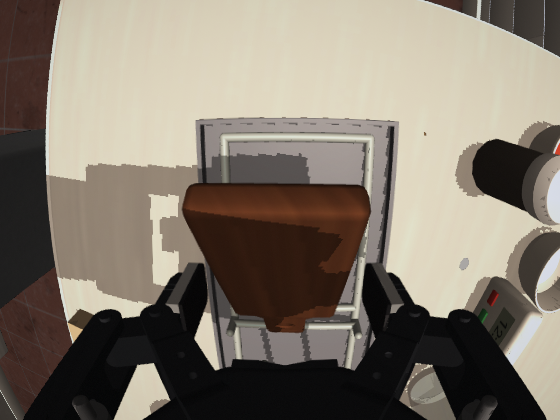

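Emit:
{"api": "jog_arm", "payload": {"series": [[0.001,-0.001,0.002,0],[0.001,0,0.002,0],[0,0,0,0],[0,0,0,0],[0,0,0,0],[0,0,0,0],[0,0,0,0],[0,0,0,0]], "grip": 0.055, "grip_force": 40}}

```text
time: 27.75
eef_pos: [0.5392, 0.1326, 0.075]
tcp_rot: [0.654, 0.756, -0.009, -0.024]
contact_force: [0.5, -0.1, -0.6]
opening: 0.71
```

```bash
python3 - <<'E'
from h import *
st(); snap('wrist','w26'); P=pose()[0]; a=np.radians(98.4); plan([P[0]+.041*np.cos(a),P[1]+.041*np.sin(a),P[2]+.036],None,8)
E
```

```text
t27.75 P [0.5392 0.1326 0.075 ] yaw1.7156 F [ 0.5 -0.1 -0.6] op 0.0606 tilt [-0.047  0.017 -0.999]
d [-0.006   0.0406  0.036 ]
rows [[0.0052, -0.0002, -0.0044, 0.0]]
```

View pics/w26.png

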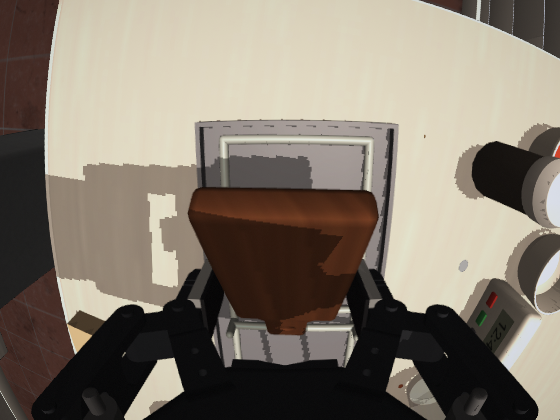

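Emit:
{"api": "jog_arm", "payload": {"series": [[0.004,0,-0.004,0],[0.005,0,-0.005,0],[0.006,0,-0.005,0],[0.006,0,-0.005,0],[0.006,0,-0.005,0],[0.006,0,-0.005,0],[0.006,0,-0.006,0],[0.005,0,-0.006,0]]}}

```text
time: 28.47
eef_pos: [0.5336, 0.1797, 0.1203]
tcp_rot: [0.654, 0.756, -0.009, -0.024]
contact_force: [-0.7, -0.8, -0.1]
opening: 0.715
```

```bash
python3 - <<'E'
from h import *
st(); snap('wrist','w27')
E
```

```text
t28.47 P [0.5336 0.1797 0.1203] yaw1.7152 F [-0.7 -0.8 -0.1] op 0.0611 tilt [-0.049  0.018 -0.999]
```

View pics/w27.png

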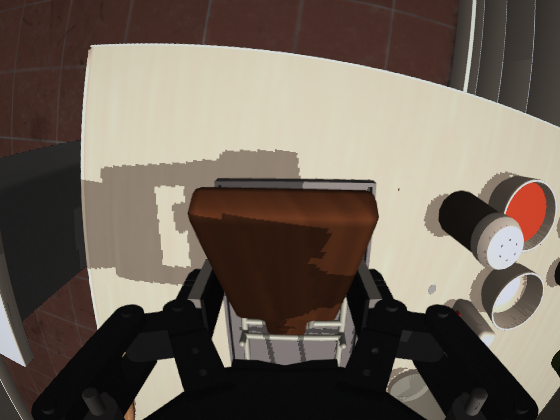

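Emit:
{"api": "jog_arm", "payload": {"series": [[0,0,-0.01,0],[0,0,-0.015,0],[0,0,-0.015,0.04],[-0.01,0,-0.015,0.08],[-0.015,0,-0.01,0.1],[-0.018,0.003,-0.005,0.1],[-0.02,0.005,0,0.1],[-0.02,0.008,0,0.1]]}}

```text
time: 29.18
eef_pos: [0.544, 0.0953, 0.1992]
tcp_rot: [0.83, 0.557, -0.013, -0.02]
contact_force: [0.4, -0.4, -1.3]
opening: 0.715
```

```bash
python3 - <<'E'
from h import *
st(); plan([0.555,-0.228,0.17],-.213,16)
E
```

```text
t29.18 P [0.544  0.0953 0.1992] yaw1.1816 F [ 0.4 -0.4 -1.3] op 0.0610 tilt [-0.043  0.018 -0.999]
d [ 0.011  -0.3233 -0.0292]
rows [[-0.0184, 0.0084, 0.0014, 0.087], [-0.0176, 0.01, 0.0014, 0.087], [-0.0167, 0.0114, 0.0014, 0.087], [-0.0156, 0.0129, 0.0014, 0.087], [-0.0145, 0.0142, 0.0014, 0.087], [-0.0132, 0.0154, 0.0014, 0.087], [-0.0118, 0.0165, 0.0014, 0.087], [-0.0103, 0.0174, 0.0014, 0.087], [-0.0088, 0.0183, 0.0014, 0.087], [-0.0071, 0.019, 0.0014, 0.087], [-0.0055, 0.0195, 0.0014, 0.087], [-0.0037, 0.0199, 0.0014, 0.087], [-0.002, 0.0202, 0.0014, 0.087], [-0.0002, 0.0202, 0.0014, 0.087], [0.0015, 0.0202, 0.0014, 0.087], [0.0033, 0.02, 0.0014, 0.087]]
```

Emit:
{"api": "jog_arm", "payload": {"series": [[-0.018,0.008,0,0.09],[-0.018,0.01,0,0.09],[-0.017,0.011,0,0.09],[-0.016,0.013,0,0.09],[-0.015,0.014,0,0.09],[-0.013,0.015,0,0.09],[-0.012,0.017,0,0.09],[-0.01,0.018,0,0.09]]}}

```text
time: 29.85
eef_pos: [0.5451, -0.0773, 0.2035]
tcp_rot: [0.978, 0.209, -0.016, -0.012]
contact_force: [0.3, 0.3, -1.3]
opening: 0.711
```

```bash
python3 - <<'E'
from h import *
st(); plan([0.555,-0.228,0.15],-.213,8)
E
```

```text
t29.85 P [ 0.5451 -0.0773  0.2035] yaw0.4226 F [ 0.3  0.3 -1.3] op 0.0607 tilt [-0.037  0.016 -0.999]
d [ 0.0099 -0.1507 -0.0535]
rows [[-0.0064, 0.0179, 0.0063, 0.079], [-0.005, 0.0183, 0.0063, 0.079], [-0.0035, 0.0187, 0.0063, 0.079], [-0.002, 0.0189, 0.0063, 0.079], [-0.0005, 0.019, 0.0063, 0.079], [0.001, 0.019, 0.0063, 0.079], [0.0025, 0.0188, 0.0063, 0.079], [0.004, 0.0186, 0.0063, 0.079]]
```

Emit:
{"api": "jog_arm", "payload": {"series": [[-0.006,0.018,0.004,0.078],[-0.005,0.018,0.006,0.078],[-0.004,0.018,0.006,0.078],[-0.002,0.018,0.006,0.078],[0,0.018,0.006,0.078],[0.001,0.018,0.006,0.078],[0.002,0.017,0.005,0.06],[0,0,0,0]]}}

```text
time: 30.52
eef_pos: [0.5522, -0.2161, 0.1674]
tcp_rot: [0.997, -0.071, -0.016, -0.005]
contact_force: [-0.9, -0.1, -0.5]
opening: 0.712
```

```bash
python3 - <<'E'
from h import *
st(); snap('wrist','w28'); plan([0.555,-0.229,0.08],-.213,8)
E
```

```text
t30.52 P [ 0.5522 -0.2161  0.1674] yaw-0.1427 F [-0.9 -0.1 -0.5] op 0.0608 tilt [-0.032  0.012 -0.999]
d [ 0.0026 -0.0141 -0.0879]
rows [[0.0009, 0.0018, 0.0109, 0.009], [0.0009, 0.0018, 0.0109, 0.009], [0.001, 0.0018, 0.0109, 0.009], [0.001, 0.0018, 0.0109, 0.009], [0.001, 0.0018, 0.0109, 0.009], [0.001, 0.0017, 0.0109, 0.009], [0.001, 0.0017, 0.0109, 0.009], [0.001, 0.0017, 0.0109, 0.009]]
```

View pics/w28.png

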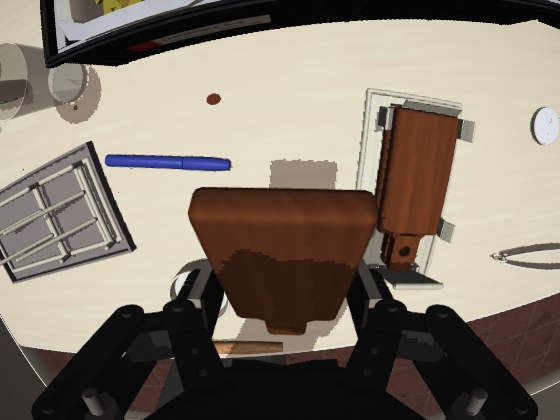

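Emit:
{"api": "jog_arm", "payload": {"series": [[0.001,0.002,0.009,0.01],[0.001,0.002,0.011,0.01],[0.001,0.002,0.011,0.01],[0.001,0.002,0.011,0.01],[0.001,0.002,0.011,0.01],[0.001,0.002,0.011,0.01],[0.001,0.002,0.011,0.01],[0,0,0.008,0]]}}

```text
time: 31.23
eef_pos: [0.5556, -0.2265, 0.0791]
tcp_rot: [0.994, -0.105, -0.015, -0.005]
contact_force: [-0.0, 0.2, -0.9]
opening: 0.719
```

```bash
python3 - <<'E'
from h import *
st()
E
```

```text
t31.23 P [ 0.5556 -0.2265  0.0791] yaw-0.2103 F [-0.   0.2 -0.9] op 0.0614 tilt [-0.029  0.012 -1.   ]
```

Emit:
{"api": "jog_arm", "payload": {"series": [[0,0,0.004,0],[0,0,0.005,0],[0.001,0,0.005,0],[0.001,0,0.005,0],[0.001,0,0.005,0],[0.001,0,0.005,0],[0.001,0,0.005,0],[0.001,0,0.005,0]], "grip_force": 20}}

```text
time: 31.9
eef_pos: [0.5668, -0.2298, 0.0431]
tcp_rot: [0.994, -0.106, -0.009, -0.003]
contact_force: [1.3, 2.1, 4.6]
opening: 0.714
```

```bash
python3 - <<'E'
from h import *
st(); snap('wrist','w29')
E
```

```text
t31.90 P [ 0.5668 -0.2298  0.0431] yaw-0.2117 F [1.3 2.1 4.6] op 0.0610 tilt [-0.017  0.008 -1.   ]
```

View pics/w29.png

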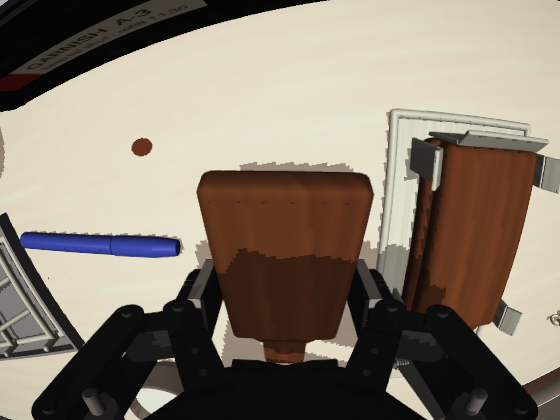

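Emit:
{"api": "jog_arm", "payload": {"series": [[0,0,0.005,0],[0.001,0,0.005,0],[0.001,0,0.005,0],[0,0,0.005,0],[0,0,0.005,0],[0,0,0.004,0],[0,0,0.003,0],[0,0,0.002,0]]}}

```text
time: 32.62
eef_pos: [0.5773, -0.2332, 0.0133]
tcp_rot: [0.994, -0.107, 0.001, 0.0]
contact_force: [2.8, 0.4, 5.3]
opening: 0.713
```

```bash
python3 - <<'E'
from h import *
st(); snap('wrist','w30')
E
```

```text
t32.62 P [ 0.5773 -0.2332  0.0133] yaw-0.2135 F [2.8 0.4 5.3] op 0.0609 tilt [ 0.002 -0.001 -1.   ]
```

View pics/w30.png

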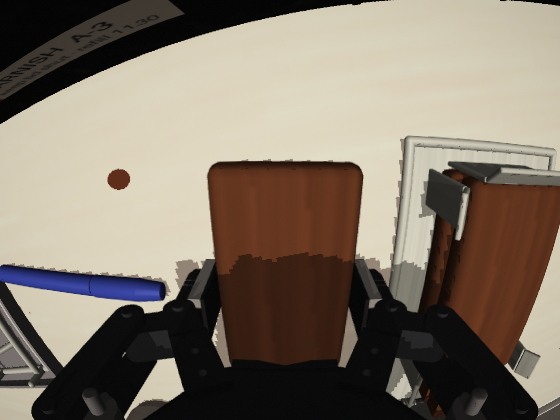

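Emit:
{"api": "jog_arm", "payload": {"series": [[0,0,0.003,0],[0,0,0.002,0],[0,0,-0.001,0],[0,0,0,0],[0,0,0,0],[0,0,0,0],[0,0,0,0],[0,0,0,0]]}}

```text
time: 33.33
eef_pos: [0.577, -0.2337, 0.0085]
tcp_rot: [0.994, -0.106, 0.001, 0.001]
contact_force: [2.6, -0.6, 3.4]
opening: 0.714
```

Emit:
{"api": "jog_arm", "payload": {"series": [[0,0,-0.001,0],[0,0,0,0],[0,0,0,0],[0,0,0,0],[0,0,-0.006,0],[0,0,-0.01,0],[0,0,-0.01,0],[0,0,-0.01,0]], "grip": 0.072}}

```text
time: 34.0
eef_pos: [0.5693, -0.23, 0.0399]
tcp_rot: [0.994, -0.106, -0.008, -0.003]
contact_force: [-0.4, 0.3, 0.1]
opening: 0.841
```

```bash
python3 - <<'E'
from h import *
st(); snap('wrist','w31')
W=slab('w31',.014,(190,120,380,380),-.2); fit(W,-.2)
E
```

```text
t34.00 P [ 0.5693 -0.23    0.0399] yaw-0.2114 F [-0.4  0.3  0.1] op 0.0718 tilt [-0.016  0.007 -1.   ]
ang -12.71 width 0.0589 x tot 0.1496 slab len 0.114
slabend [ 0.6335 -0.2471] handle end [ 0.4876 -0.2142] slabstart [ 0.5228 -0.2221] ctr from slabend [ 0.5775 -0.2344] ctr from start [ 0.5789 -0.2347]
```

View pics/w31.png

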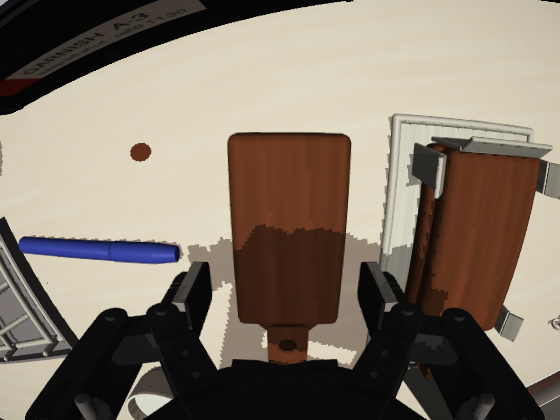

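```bash
python3 - <<'E'
from h import *
plan([0.5741,-0.2337,0.0085],-.2217,7)
E
```

```text
d [ 0.0031 -0.0027 -0.0342]
rows [[0.0006, 0.0003, 0.0049, 0.001]]
```

Emit:
{"api": "jog_arm", "payload": {"series": [[0.001,0.0003,0.004,0.002],[0.001,0.0003,0.005,0.002],[0.001,0.0003,0.005,0.002],[0,0.0003,0.005,0.002],[0,0.0003,0.005,0.002],[0,0,0.005,0],[0,0,0.004,0],[0,0,0,0]]}}

```text
time: 34.72
eef_pos: [0.574, -0.2336, 0.0075]
tcp_rot: [0.994, -0.111, -0.005, -0.001]
contact_force: [-0.1, 0.0, -0.4]
opening: 0.846
```

```bash
python3 - <<'E'
from h import *
st()
E
```

```text
t34.72 P [ 0.574  -0.2336  0.0075] yaw-0.2224 F [-0.1  0.  -0.4] op 0.0722 tilt [-0.01   0.004 -1.   ]
```

Emit:
{"api": "jog_arm", "payload": {"series": [[0,0,0,0],[0,0,0,0],[0,0,0,0],[0,0,0,0],[0,0,0,0],[0,0,0,0],[0,0,0,0],[0,0,0,0]], "grip": 0.055, "grip_force": 80}}

```text
time: 35.38
eef_pos: [0.5743, -0.2336, 0.0074]
tcp_rot: [0.994, -0.111, -0.005, -0.001]
contact_force: [-0.8, -0.0, 0.2]
opening: 0.703
```

```bash
python3 - <<'E'
from h import *
st(); snap('wrist','w32')
c=load('w32')
for z in (.014,): 
    W=slab('w32',z,(190,120,380,375),-.2); fit(W,-.2)
E
```

```text
t35.38 P [ 0.5743 -0.2336  0.0074] yaw-0.2223 F [-0.8 -0.   0.2] op 0.0601 tilt [-0.01   0.003 -1.   ]
ang -12.46 width 0.0585 x tot 0.1112 slab len 0.112
slabend [ 0.6346 -0.2477] handle end [ 0.5261 -0.2237] slabstart [ 0.5261 -0.2237] ctr from slabend [ 0.5785 -0.2353] ctr from start [ 0.5822 -0.2361]
```

View pics/w32.png

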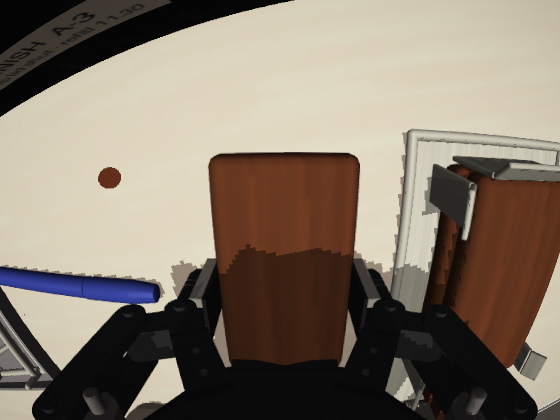

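Emit:
{"api": "jog_arm", "payload": {"series": [[0,0,-0.007,0],[0,0,-0.011,0],[0,0,-0.013,0],[0,0,-0.013,0],[0,0,-0.013,0],[0,0,-0.013,0],[0,0,-0.013,0],[0,0,-0.012,0]]}}

```text
time: 36.1
eef_pos: [0.5739, -0.2331, 0.1103]
tcp_rot: [0.994, -0.111, -0.007, -0.002]
contact_force: [0.3, -0.6, -0.6]
opening: 0.702
```

```bash
python3 - <<'E'
from h import *
st(); plan([0.584,-0.344,0.115],-.2153,12)
E
```

```text
t36.10 P [ 0.5739 -0.2331  0.1103] yaw-0.2222 F [ 0.3 -0.6 -0.6] op 0.0599 tilt [-0.013  0.005 -1.   ]
d [ 0.0101 -0.1109  0.0047]
rows [[0.0029, 0.0088, -0.0005, -0.001]]
```

Emit:
{"api": "jog_arm", "payload": {"series": [[0.002,0.006,-0.001,-0.001],[0.003,0.009,-0.001,-0.001],[0.003,0.01,-0.001,-0.001],[0.003,0.01,0,-0.001],[0.003,0.01,0,-0.001],[0.003,0.01,0,-0.001],[0.003,0.01,0,-0.001],[0.003,0.01,0,0]]}}

```text
time: 36.77
eef_pos: [0.5814, -0.3193, 0.1159]
tcp_rot: [0.994, -0.107, -0.005, -0.001]
contact_force: [-0.1, -0.5, -0.8]
opening: 0.703
```

```bash
python3 - <<'E'
from h import *
st(); plan([0.584,-0.344,0.113],-.2153,4)
E
```

```text
t36.77 P [ 0.5814 -0.3193  0.1159] yaw-0.2138 F [-0.1 -0.5 -0.8] op 0.0600 tilt [-0.01   0.004 -1.   ]
d [ 0.0026 -0.0247 -0.0029]
rows [[0.002, 0.0059, 0.0007, 0.0]]
```

Emit:
{"api": "jog_arm", "payload": {"series": [[0.002,0.007,0,0],[0.002,0.007,0,0],[0.002,0.006,0,0],[0.001,0.003,0,0],[0,0,0,0],[0,0,0,0],[0,0,0,0],[0,0,0,0]]}}

```text
time: 37.43
eef_pos: [0.5826, -0.3483, 0.1136]
tcp_rot: [0.994, -0.108, -0.007, -0.002]
contact_force: [0.2, -0.1, -0.8]
opening: 0.705
```

```bash
python3 - <<'E'
from h import *
st(); snap('wrist','w33'); snap('scene','s33'); plan([0.584,-0.344,0.068],-.2153,7)
s=load('s33')['im'][...,::-1]; cv2.imwrite('pics/z33.png',cv2.resize(s[140:260,310:450],None,fx=5,fy=5,interpolation=cv2.INTER_CUBIC))
E
```

```text
t37.43 P [ 0.5826 -0.3483  0.1136] yaw-0.2165 F [ 0.2 -0.1 -0.8] op 0.0602 tilt [-0.013  0.006 -1.   ]
d [ 0.0014  0.0042 -0.0456]
rows [[0.0001, -0.0006, 0.0065, -0.0]]
```

View pics/w33.png

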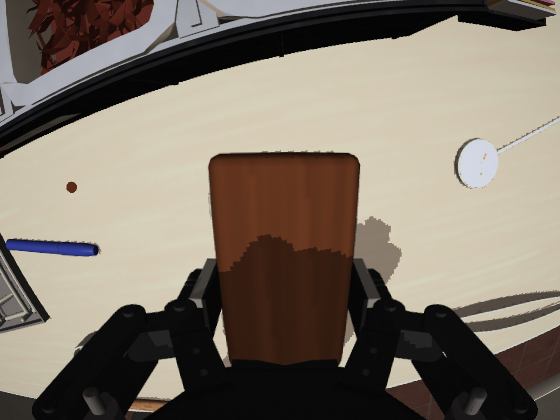

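View pics/z33.png

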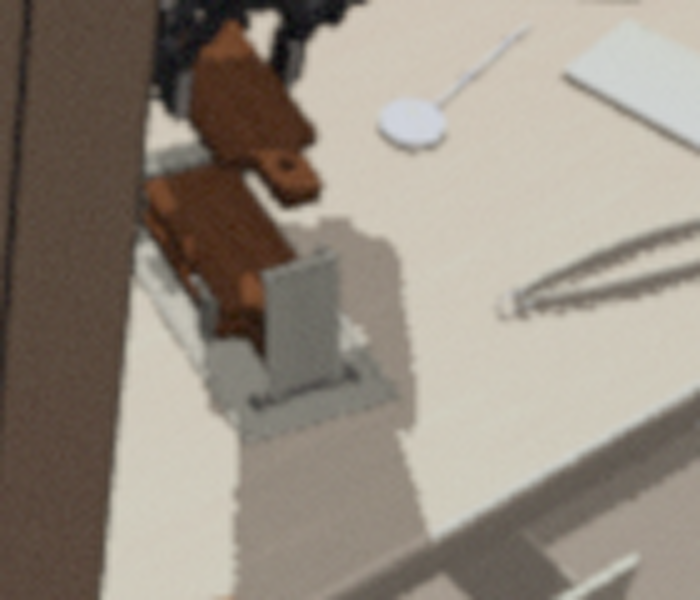

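Emit:
{"api": "jog_arm", "payload": {"series": [[0,-0.001,0.005,0],[0,-0.001,0.007,0],[0,-0.001,0.007,0],[0,-0.001,0.007,0],[0,0,0.007,0],[0,0,0.006,0],[0,0,0.003,0],[0,0,0,0]]}}

```text
time: 38.2
eef_pos: [0.5825, -0.3416, 0.0658]
tcp_rot: [0.994, -0.107, -0.008, -0.003]
contact_force: [-0.4, 0.1, -1.0]
opening: 0.704
```

```bash
python3 - <<'E'
from h import *
st(); snap('wrist','w34'); snap('scene','s34'); plan([0.5431,-0.3351,0.068],-.2153,8)
s=load('s34')['im'][...,::-1]; cv2.imwrite('pics/z34.png',cv2.resize(s[140:260,310:450],None,fx=5,fy=5,interpolation=cv2.INTER_CUBIC))
E
```

```text
t38.20 P [ 0.5825 -0.3416  0.0658] yaw-0.2147 F [-0.4  0.1 -1. ] op 0.0601 tilt [-0.014  0.007 -1.   ]
d [-0.0397  0.0069  0.0013]
rows [[-0.005, 0.0002, -0.0001, 0.0]]
```

View pics/w34.png

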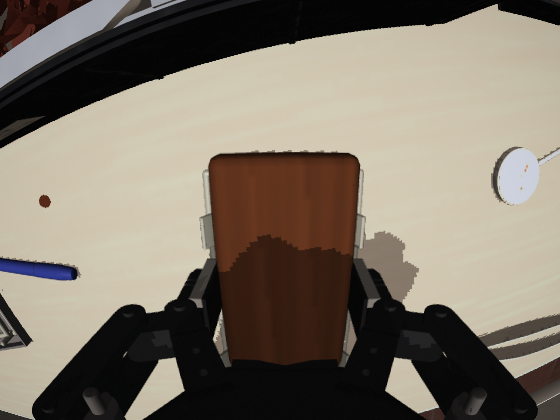

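View pics/z34.png

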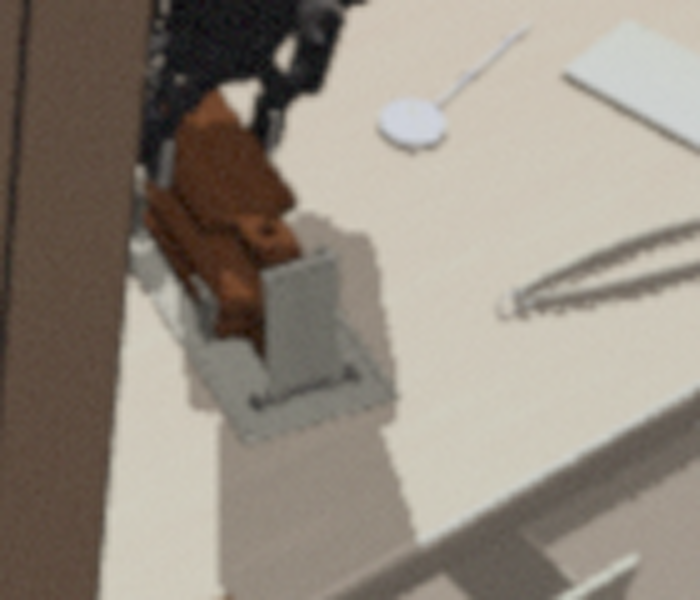

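Emit:
{"api": "jog_arm", "payload": {"series": [[-0.003,0,-0.0005,0],[-0.005,0,-0.0005,0],[-0.006,0.0005,-0.0005,0],[-0.006,0.0005,0,0],[-0.006,0,0,0],[-0.006,0,0,0],[-0.005,0,0,0],[-0.002,0,0,0]]}}

```text
time: 38.97
eef_pos: [0.5443, -0.3361, 0.0739]
tcp_rot: [0.994, -0.108, -0.001, -0.0]
contact_force: [1.6, 0.5, -1.0]
opening: 0.7
```

```bash
python3 - <<'E'
from h import *
st(); snap('wrist','w35'); snap('scene','s35'); plan([0.5431,-0.3345,0.060],-.2153,5)
s=load('s35')['im'][...,::-1]; cv2.imwrite('pics/z35.png',cv2.resize(s[140:260,310:450],None,fx=5,fy=5,interpolation=cv2.INTER_CUBIC))
E
```

```text
t38.97 P [ 0.5443 -0.3361  0.0739] yaw-0.2163 F [ 1.6  0.5 -1. ] op 0.0598 tilt [-0.003  0.    -1.   ]
d [-0.0015  0.0016 -0.0138]
rows [[-0.0004, -0.0003, 0.0028, -0.0]]
```

View pics/w35.png

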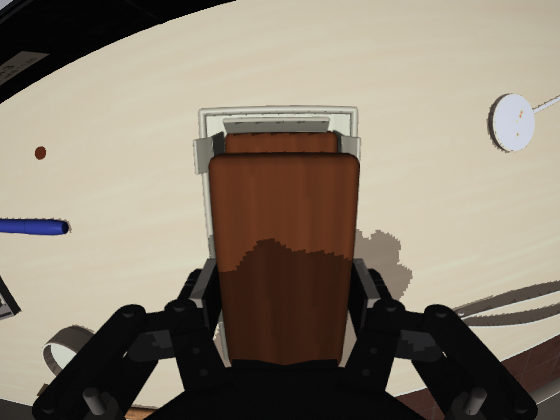

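View pics/z35.png

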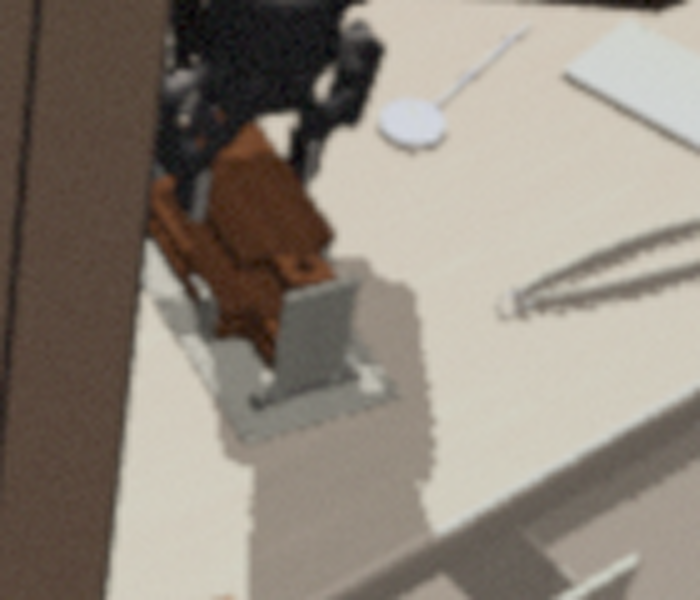

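Emit:
{"api": "jog_arm", "payload": {"series": [[-0.0005,-0.001,0.001,0],[-0.0005,-0.001,0.002,0],[-0.0005,0,0.003,0],[0,0,0.003,0],[0,0,0.003,0],[0,0,0.002,0],[0,0,0,0],[0,0,0,0]]}}

```text
time: 39.73
eef_pos: [0.5455, -0.3352, 0.0593]
tcp_rot: [0.994, -0.107, 0.0, 0.002]
contact_force: [2.2, -1.5, 0.6]
opening: 0.699
```

```bash
python3 - <<'E'
from h import *
st(); snap('wrist','w36'); plan([0.5431,-0.3340,0.050],-.2123,5)
E
```

```text
t39.73 P [ 0.5455 -0.3352  0.0593] yaw-0.2145 F [ 2.2 -1.5  0.6] op 0.0597 tilt [ 0.    -0.003 -1.   ]
d [-0.0023  0.0012 -0.0093]
rows [[-0.0005, -0.0001, 0.0019, -0.0]]
```

View pics/w36.png

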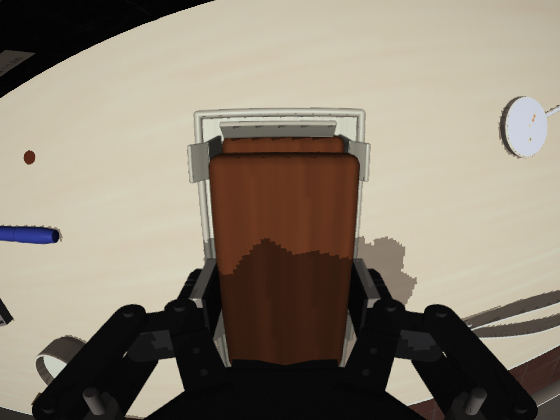

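Emit:
{"api": "jog_arm", "payload": {"series": [[-0.001,-0.001,0,0],[-0.001,-0.001,0,0],[-0.001,-0.0005,0,0],[-0.001,0,0.002,0],[0,0,0.002,0],[0,0,0.002,0],[0,0,0,0],[0,0,0,0]]}}

```text
time: 40.45
eef_pos: [0.5425, -0.3329, 0.054]
tcp_rot: [0.994, -0.107, 0.002, 0.003]
contact_force: [3.7, -1.5, 1.0]
opening: 0.7
```

```bash
python3 - <<'E'
from h import *
st(); snap('wrist','w37'); plan([0.5431,-0.3335,0.045],-.2123,5)
E
```

```text
t40.45 P [ 0.5425 -0.3329  0.054 ] yaw-0.2136 F [ 3.7 -1.5  1. ] op 0.0598 tilt [ 0.003 -0.007 -1.   ]
d [ 0.0006 -0.0006 -0.009 ]
rows [[0.0001, 0.0001, 0.0018, -0.0]]
```

View pics/w37.png

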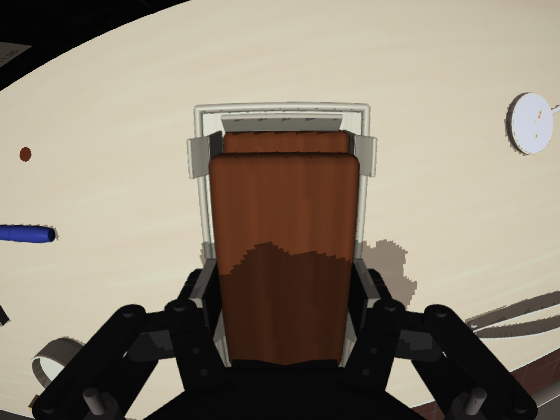

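Emit:
{"api": "jog_arm", "payload": {"series": [[0,-0.0005,0.002,0],[0,0,0.002,0],[0,0,0.002,0],[0,0,0.002,0],[0,0,0.002,0],[0,0,0.001,0],[0,0,0,0],[0,0,0,0]]}}

```text
time: 41.17
eef_pos: [0.5441, -0.3326, 0.0427]
tcp_rot: [0.994, -0.107, 0.003, 0.003]
contact_force: [3.4, -1.7, 2.3]
opening: 0.705
```

```bash
python3 - <<'E'
from h import *
st(); snap('wrist','w38'); snap('scene','s38')
s=load('s38')['im'][...,::-1]; cv2.imwrite('pics/z38.png',cv2.resize(s[140:260,310:450],None,fx=5,fy=5,interpolation=cv2.INTER_CUBIC))
E
```

```text
t41.17 P [ 0.5441 -0.3326  0.0427] yaw-0.2145 F [ 3.4 -1.7  2.3] op 0.0602 tilt [ 0.006 -0.008 -1.   ]
```

View pics/w38.png

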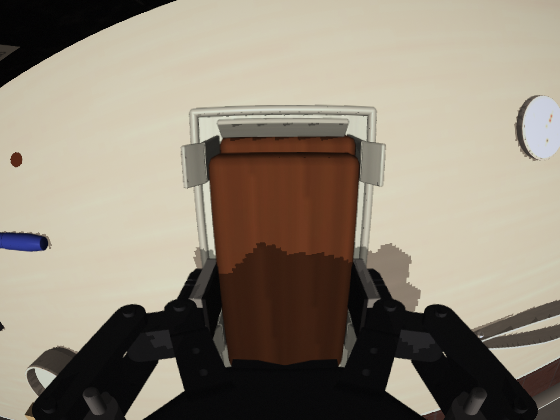

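View pics/z38.png

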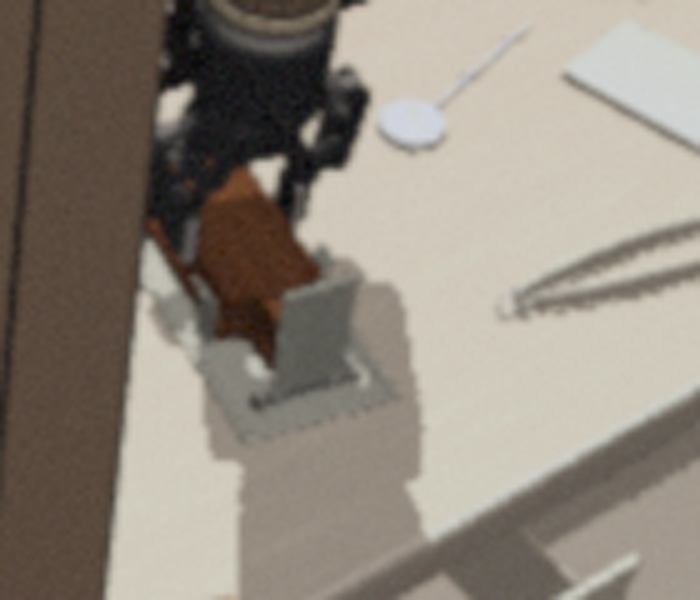

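Emit:
{"api": "jog_arm", "payload": {"series": [[0,0,0.002,0],[0,0,0.002,0],[0,0,0.002,0],[0,0,0.002,0],[0,0,0,0],[0,0,0,0],[0,0,0,0],[0,0,0,0]]}}

```text
time: 41.93
eef_pos: [0.5447, -0.3329, 0.0409]
tcp_rot: [0.994, -0.107, 0.002, 0.002]
contact_force: [3.0, -0.5, 1.6]
opening: 0.698
```

```bash
python3 - <<'E'
from h import *
st(); snap('wrist','w39')
E
```

```text
t41.93 P [ 0.5447 -0.3329  0.0409] yaw-0.2153 F [ 3.  -0.5  1.6] op 0.0596 tilt [ 0.004 -0.005 -1.   ]
```

View pics/w39.png

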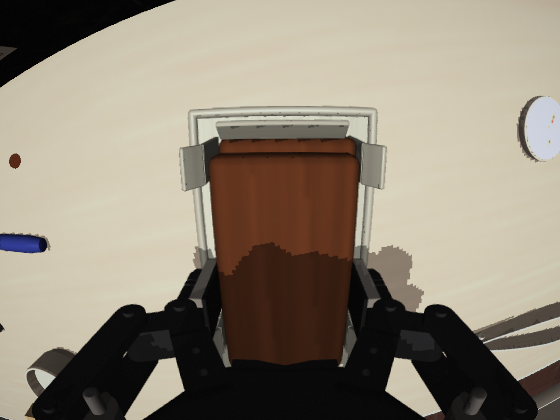

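Emit:
{"api": "jog_arm", "payload": {"series": [[0,0,0.003,0],[0,0,0.003,0],[0,0,0,0],[0,0,0,0],[0,0,0,0],[0,0,0,0],[0,0,0,0],[0,0,0,0]], "grip_force": 20}}

```text
time: 42.65
eef_pos: [0.5451, -0.333, 0.0404]
tcp_rot: [0.994, -0.108, 0.0, 0.0]
contact_force: [3.1, -0.3, 2.9]
opening: 0.701
```

Emit:
{"api": "jog_arm", "payload": {"series": [[0,0,-0.001,0],[0,0,0,0],[0,0,0,0],[0,0,0,0],[0,0,0,0],[0,0,0,0],[0,0,0,0],[0,0,0,0]], "grip": 0.07}}

```text
time: 43.32
eef_pos: [0.5377, -0.329, 0.0349]
tcp_rot: [0.994, -0.107, -0.009, -0.004]
contact_force: [0.7, -0.4, 0.4]
opening: 0.819
```

```bash
python3 - <<'E'
from h import *
st(); snap('wrist','w40')
E
```

```text
t43.32 P [ 0.5377 -0.329   0.0349] yaw-0.2146 F [ 0.7 -0.4  0.4] op 0.0699 tilt [-0.018  0.01  -1.   ]
```

View pics/w40.png

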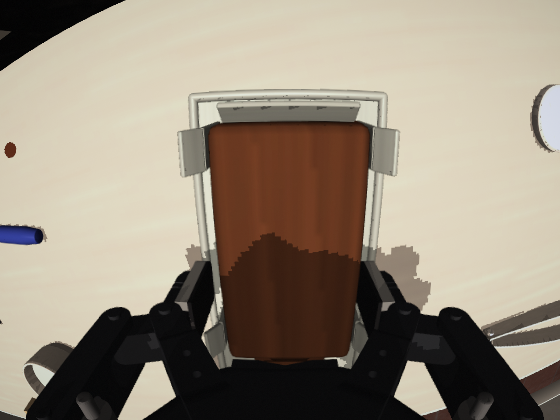

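Emit:
{"api": "jog_arm", "payload": {"series": [[0,0.001,-0.004,0],[0,0,-0.008,0],[0,0,-0.012,0],[0,0,-0.014,0],[0,0,-0.014,0],[0,0,-0.014,0],[0,0,-0.014,0],[0,0,-0.014,0]]}}

```text
time: 44.03
eef_pos: [0.5385, -0.3305, 0.1361]
tcp_rot: [0.994, -0.107, -0.011, -0.005]
contact_force: [1.1, 0.3, 0.9]
opening: 0.82
```

Emit:
{"api": "jog_arm", "payload": {"series": [[0.01,-0.01,-0.01,0],[0.018,-0.018,-0.01,0],[0.018,-0.018,-0.01,0],[0.018,-0.018,-0.01,0],[0.015,-0.015,-0.01,0],[0.015,-0.015,-0.01,0],[0,0,0,0],[0,0,0,0]]}}

```text
time: 44.7
eef_pos: [0.6637, -0.2538, 0.2143]
tcp_rot: [0.994, -0.108, -0.001, -0.002]
contact_force: [0.3, -0.2, 0.0]
opening: 0.82
```

```bash
python3 - <<'E'
from h import *
st(); snap('wrist','w41');snap('scene','s41')
s=load('s41')['im'][...,::-1]; cv2.imwrite('pics/z41.png',cv2.resize(s[140:260,310:450],None,fx=5,fy=5,interpolation=cv2.INTER_CUBIC))
E
```

```text
t44.70 P [ 0.6637 -0.2538  0.2143] yaw-0.2161 F [ 0.3 -0.2  0. ] op 0.0700 tilt [-0.002  0.003 -1.   ]
```

View pics/w41.png

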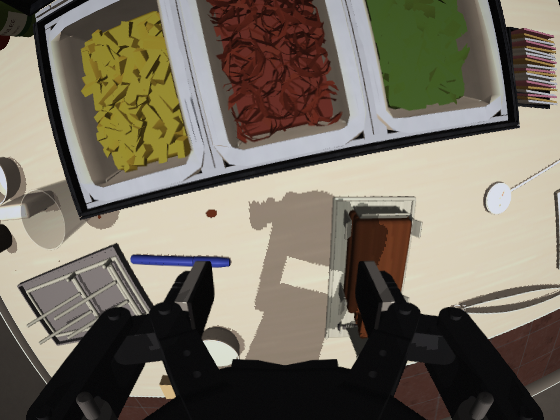

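View pics/z41.png

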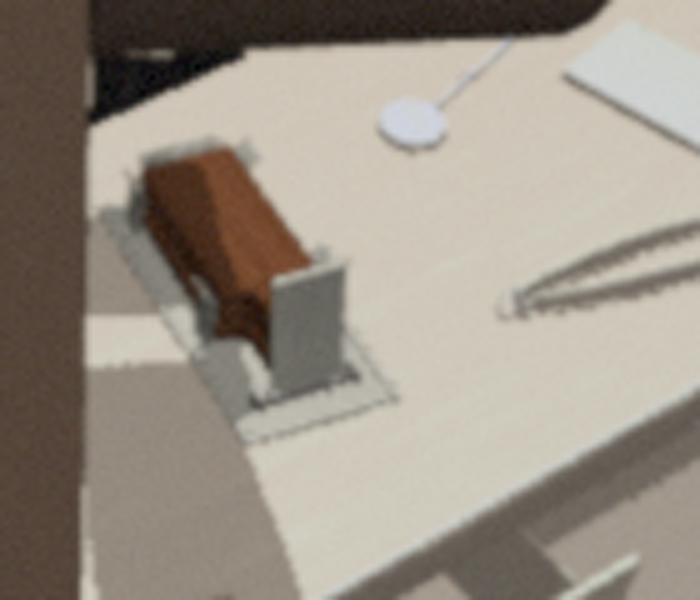

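```bash
python3 - <<'E'
from h import *
plan([0.52,-0.33,0.26],None,8)
E
```

```text
d [-0.1429 -0.0755  0.046 ]
rows [[-0.0154, 0.013, -0.0057, 0.0]]
```

Emit:
{"api": "jog_arm", "payload": {"series": [[-0.015,0.013,-0.006,0],[-0.015,0.013,-0.006,0],[-0.015,0.013,-0.006,0],[-0.015,0.013,-0.006,0],[-0.015,0.013,-0.006,0],[-0.015,0.013,-0.006,0],[-0.012,0.01,-0.006,0],[0,0,0,0]]}}

```text
time: 45.47
eef_pos: [0.531, -0.3219, 0.25]
tcp_rot: [0.994, -0.112, -0.009, -0.005]
contact_force: [0.5, -0.1, 0.0]
opening: 0.818
```

```bash
python3 - <<'E'
from h import *
st(); snap('wrist','w42'); im=load('w42')['im'][...,::-1]
cv2.imwrite('pics/z42.png',cv2.resize(im[150:400,200:370],None,fx=2.4,fy=2.4,interpolation=cv2.INTER_CUBIC))
W=slab('w42',.047,(200,150,380,400),-.2); fit(W,-.2)
E
```

```text
t45.47 P [ 0.531  -0.3219  0.25  ] yaw-0.2237 F [ 0.5 -0.1  0. ] op 0.0699 tilt [-0.016  0.011 -1.   ]
ang -11.21 width 0.0593 x tot 0.1011 slab len 0.06
slabend [ 0.5583 -0.3356] handle end [ 0.4591 -0.3159] slabstart [ 0.4983 -0.3237] ctr from slabend [ 0.5018 -0.3244] ctr from start [ 0.5547 -0.3349]
```

View pics/w42.png

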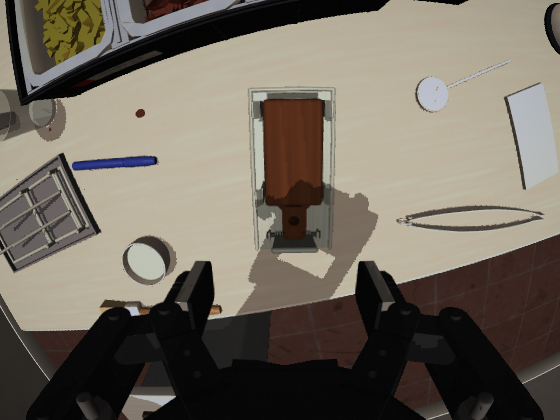

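```bash
python3 - <<'E'
from h import *
im=load('w42')['im'][...,::-1]
cv2.imwrite('pics/z42.png',cv2.resize(im[80:260,240:345],None,fx=3.3,fy=3.3,interpolation=cv2.INTER_CUBIC))
W=slab('w42',.047,(250,85,340,245),-.2); fit(W,-.2)
snap('top','t42')
a,b=load('top0')['im'].astype(int),load('t42')['im'].astype(int)
d=(np.abs(a-b).sum(2)>90); print(d.sum())
cv2.imwrite('pics/t42.png',load('t42')['im'][...,::-1])
E
```

```text
ang -12.71 width 0.0597 x tot 0.1533 slab len 0.114
slabend [ 0.6089 -0.3477] handle end [ 0.4593 -0.3139] slabstart [ 0.4983 -0.3227] ctr from slabend [ 0.5528 -0.335 ] ctr from start [ 0.5544 -0.3354]
35405
```

View pics/z42.png

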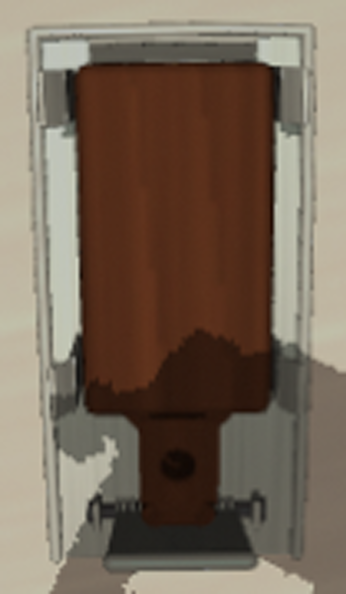

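View pics/t42.png

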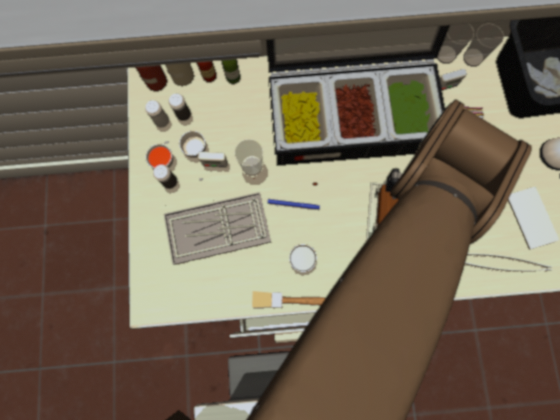

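```bash
python3 - <<'E'
from h import *
a=np.radians(-12.1); ex=np.array([np.cos(a),np.sin(a)]);ey=np.array([-ex[1],ex[0]])
c=load('w42'); q=lambda u,v:(u/3.3+240,v/3.3+80)
O=np.array([.5505,-.3362])-ex*.02
for n,p,z in [('gateL',(108,560),.084),('gateR',(255,560),.084),('hinge',(95,508),.009),('hinge',(260,508),.009),('s1',(78,66),.047),('s2',(274,66),.047),('s3',(86,411),.047),('s4',(272,411),.047),('h',(145,524),.047),('h',(210,524),.047),('base',(30,28),.005),('base',(316,28),.005),('base',(57,558),.005),('base',(303,555),.005)]:
    X=onz(c,*q(*p),z,True)[:2]; print(n,((X-O)@ex*1000).round(1),((X-O)@ey*1000).round(1))
E
```

```text
gateL -68.4 23.2
gateR -68.9 -22.1
hinge -84.3 31.6
hinge -85.0 -30.8
s1 78.6 30.7
s2 78.3 -29.1
s3 -32.5 31.0
s4 -33.1 -30.0
h -73.5 12.2
h -73.7 -9.9
base 92.2 49.9
base 91.5 -48.2
base -107.5 47.5
base -107.3 -48.8
```

```bash
python3 - <<'E'
from h import *
st(); print(workorder.sign_off())
E
```

```text
t45.57 P [ 0.5325 -0.3205  0.2487] yaw-0.2224 F [ 0.1 -0.  -0.2] op 0.0700 tilt [-0.016  0.013 -1.   ]
the job is handed in; nothing more can be done
None
```

Both boards are stacked flat on the one in the holder, all three handles at the gate end. The job was handed in at about 45.6 s of the 64 s allowed.

**What I did:** I took the front board (board 1) first. The rear one (board 2) I drew about 65 mm up its slope before lifting. Each board was pressed level on clear table, gripped again flat, and taken in over the holder inside the gate. I then moved it back against the gate, lowered it onto the pile and released it.

**Last checks:**
- **Top board:** In the final wrist picture its slab is square to the holder, about 0.6 mm off centre. Its end lies at about +78 mm, against the backstop.
- **Gate:** Its top edge is at about -68.5 mm, where I calculated about -67 mm for a gate resting against a three-high pile.
- **Other things on the table:** In the last top picture the marker, dip cup, brush, tumbler, timer and shaker look unmoved. This was judged by eye, and the arm hid part of that picture.

**What did not go smoothly:**
- **Board 1 caught on the backstop:** Its slab end snagged and the board pitched by about 5 degrees. I lifted it slightly, moved it back about 3 mm, and it then seated level.
- **Tool tilt:** The tool drifted up to about 6 degrees off vertical during fast moves. Slower moves kept it steady, and it was nearly upright for board 2.
- **Holder position:** The camera views disagreed by 2 to 3 mm, so I corrected the last millimetres from wrist pictures and from where board 1 had seated.

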